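# Change over the battery packs in a push-push charging dock

## Robot

A 7-joint arm with a two-finger parallel gripper is mounted at the origin on a cart in front of the work surface, level with it; the furniture and walls round the work are solid. World frame = base frame: x ahead of the robot, y to its left, z up, the work surface at z = 0. Lengths are in mm, angles in rad, forces in N, time in s.
With the tool pointing down it reaches from about 425 to 925 mm from the base axis. Payload 6.8 kg.
Tool frame: the origin (TCP) lies at the very end of the fingers, on their centre line; the grasp point (between the pads) lies behind it (arm.grip_depth is the z of the grasp point in the tool frame, in mm); z points along the fingers, y is the line along which they close (so a half turn about z gives the same grasp; the last joint's range is limited). The gripper opens to 88 mm and grips with 3 to 60 N. Pads are 20 mm wide; open, the fingers measure 115 mm over their backs; the gripper's body (75 mm by 178 mm) begins 61 mm behind the grasp point.
Start: joints at [-1.386, 0.477, 0.022, 1.555, -0.011, 1.109, -0.083], TCP at [194.824, 646.29, 222.664] pointing down, gripper open.
Joint ranges: [-2.96, 2.96], [-0.34, 2.1], [-1.41, 1.46], [0.24, 2.44], [-1.37, 4.51], [0.17, 1.92], [-2.96, 2.96]. Speed limits (rad/s): [2.39, 2.39, 3.14, 3.14, 3.14, 3.14, 3.14].

## Interface

Orientations are given as [roll, pitch, yaw] about the fixed x, y, z axes, in that order (R = Rz(yaw) Ry(pitch) Rx(roll)).
In Python, from plant import arm gives the robot as it stands. The module is installed in compiled form; this text tells all that it offers.
- The arm moves only by the tool send_rows, never from a script. Its argument "targets" is a list of rows, each an object of numbers: "dx", "dy", "dz": the shift along the tool's x, y, z in mm; "rx", "ry", "rz": the turn, a rotation vector about the tool's x, y, z in rad. A call has exactly 8 rows; each row is the pose to reach, as a shift and turn from the pose commanded when the call began, along the tool's axes at that moment; what a row does not reach only later rows make up. A row lasts 1/12 s, in which the tool goes at most 41.7 mm and 7.16 degrees, less where a joint would pass 70% of its speed; a pose out of reach is approached as far as the arm can. A call with a gripper value outside its range is refused whole. "hand" is the opening in per cent of the stroke, from 0 (shut) to 100 (fully open), set as the call begins (left out, the last holds). The fingers move at their own pace and stop on an object; "squeeze" is the grip in N (left out, the last holds). Time passes only in rows, so rows that repeat a pose let the fingers close, or fill a call up. It gives the time, the measured TCP pose, the force, the opening and the grip force at its end, in the units of the state.
- arm.read_state(): the state, without advancing time (a new reading comes with each control period).
- arm.grab_frame(name): name is "scene" or "top"; returns a dict with "pixels" (420x560x3 uint8, red, green, blue), "K" (3x3 intrinsics, pixels), "k1" (the pictures are not rectified: a ray, as slopes to the right and down, at radius r is drawn at 1 + k1 r^2 times it, then the intrinsics apply), "T" (4x4, takes a point from camera to world coordinates). Camera axes: x right, y up, looking along -z (the intrinsics and any distortion apply to the point x, -y, -z); pixel columns grow to the right and rows downward; lengths in mm; the calibration is good to about 2 mm. A picture is of the moment at which its call begins. There is no depth.
- arm.job_done(): hands the job in; it is judged then, once.
Trained networks look in the newest picture that a camera, given by its name, has taken for a name from the list of things; names that differ only in an ending like _2 or _b are one class to them, and where a whole thing is asked for, a point or a joint stands for the part that bears it (a point fixed in the world has none). Each returns a list of dicts, best first, with "p" (0 to 1); they miss things now and then, are a little off and sometimes report something else, mostly with a low value. They report only what shows in the picture. A call takes as long as a camera call. They do not tell look-alikes from the thing itself.
- arm.outline_of(camera, name): "region" (420x560 bool, what is visible of it).
- arm.mark_of(camera, name): "centre" ([x, y, z] in mm, in world coordinates, good to about 4 mm: a listed point, or the origin of a listed thing).
The state is a dict: "time": time; "q": joint angles; "joint_vel": joint speeds; "tau": joint torques, N m; "tcp_pos": TCP position; "orientation": TCP orientation; "wrist_force": force on the tool from outside, world axes, zero at the start; "wrist_torque": the same for the moment, N m; "gripper_width": finger opening in mm; "grasp_force": force on a finger pad.
Only numpy, scipy, OpenCV 4.12 (cv2) and the standard library are available. Lean on these libraries where they do the work, as an engineer would, in place of code of your own. Each camera call takes 0.05 s, during which the arm holds its last target. There are 200 camera calls.

## Task

Change over the lamp battery packs in the round charging dock: turn the dock's lock ring to its open mark (hollow circle), press each charged pack deeper until its latch lets go and it springs up, draw it out and stand it upright in the steel tray. Then put the flat pack that stands by itself on the bench into an empty bay and press it down until it latches and stays down, and last turn the ring fully back to its locked mark (solid dot) so that the pack is held for charging. Leave the other things on the bench where they are.

Things in the scene. Friction and masses are not known exactly. Their poses are not given: they have to be found in the camera images.
- dock: Round grey charging dock, fixed, 224 mm across, 80 mm high, power module at its +x side. Origin: centre of its underside. Three upright bays (47 mm bore, flared mouth), centres 50 mm from its axis: bay1 at 180, bay2 at 60, bay3 at -60 degrees in its frame. On its top turns a lock ring; on the rim beside it marks: hollow circle (open, at 210 degrees) and solid dot (locked, at 150 degrees)
- ring (a joint): Angle of the captive aluminium lock ring (156 to 190 mm in diameter, 5 mm high) about the dock's z axis: 0 = open stop (lug at hollow circle), 1.047 = locked stop (solid dot), growing clockwise from above. Light friction (0.12 N m), stays where left. Locked, its three 22 mm tabs lie over the packs' shoulders and hold them down; open, they stand between the bays. A raised pack blocks it
- ring_lug (a point): Centre of the top of the ring's one grip lug, 109 mm above the bench: an upright block, 18 mm radially by 12 mm tangentially, 24 mm tall above the ring's top (which is 85 mm above the bench), 87 mm from the dock's axis. Pinch it across the 12 mm or push it, along its arc about the dock's axis
- bay1 (a point): Centre of the mouth of bay 1, in the dock's top face, 80 mm above the bench. Bays empty at the start have their ejector latched down and claws closed: a pack does not go in. Use a bay whose ejector is up: set the pack on it (underside then 60.5 mm above the bench, 19.5 mm inside the bore), let go, press its crown down
- ejector1 (a joint): Height of the sprung floor of bay 1: 0 = latched down (floor 30.5 mm above the bench), 0.030 = up, -0.0055 = lower stop. Push-push latch: from 0, press to below -0.004 and let go: it rises in under 1 s; from 0.030, press to below -0.004 and let go: it latches at 0. Takes about 5 N (up) to 8 N (down), then a hard stop. Below 0.02 two claws hold the pack's foot, so it cannot be pulled out
- bay2 (a point): Centre of the mouth of bay 2, in the dock's top face, 80 mm above the bench. Bays empty at the start have their ejector latched down and claws closed: a pack does not go in. Use a bay whose ejector is up: set the pack on it (underside then 60.5 mm above the bench, 19.5 mm inside the bore), let go, press its crown down
- ejector2 (a joint): Height of the sprung floor of bay 2: 0 = latched down (floor 30.5 mm above the bench), 0.030 = up, -0.0055 = lower stop. Push-push latch: from 0, press to below -0.004 and let go: it rises in under 1 s; from 0.030, press to below -0.004 and let go: it latches at 0. Takes about 5 N (up) to 8 N (down), then a hard stop. Below 0.02 two claws hold the pack's foot, so it cannot be pulled out
- bay3 (a point): Centre of the mouth of bay 3, in the dock's top face, 80 mm above the bench. Bays empty at the start have their ejector latched down and claws closed: a pack does not go in. Use a bay whose ejector is up: set the pack on it (underside then 60.5 mm above the bench, 19.5 mm inside the bore), let go, press its crown down
- ejector3 (a joint): Height of the sprung floor of bay 3: 0 = latched down (floor 30.5 mm above the bench), 0.030 = up, -0.0055 = lower stop. Push-push latch: from 0, press to below -0.004 and let go: it rises in under 1 s; from 0.030, press to below -0.004 and let go: it latches at 0. Takes about 5 N (up) to 8 N (down), then a hard stop. Below 0.02 two claws hold the pack's foot, so it cannot be pulled out
- pack1: Charged pack latched in bay 1 at the start (absent in some starts), shaped as flat_pack. Origin: centre of its underside, z up through the crown. Latched: underside 30.5 mm above the bench, crown top 87 mm (7 mm above the dock's top), shoulder 1.5 mm below the dock's top. Sprung up: all 30 mm higher, so 28 mm of the 44 mm body can be gripped above the dock's top; then lift it straight out
- pack2: Charged pack latched in bay 2 at the start (absent in some starts), shaped as flat_pack. Origin: centre of its underside, z up through the crown. Latched: underside 30.5 mm above the bench, crown top 87 mm (7 mm above the dock's top), shoulder 1.5 mm below the dock's top. Sprung up: all 30 mm higher, so 28 mm of the 44 mm body can be gripped above the dock's top; then lift it straight out
- pack3: Charged pack latched in bay 3 at the start (absent in some starts), shaped as flat_pack. Origin: centre of its underside, z up through the crown. Latched: underside 30.5 mm above the bench, crown top 87 mm (7 mm above the dock's top), shoulder 1.5 mm below the dock's top. Sprung up: all 30 mm higher, so 28 mm of the 44 mm body can be gripped above the dock's top; then lift it straight out
- flat_pack: Flat (discharged) pack, alone on the bench at the start: round, upright, 56.5 mm tall, 0.12 to 0.22 kg. 44 mm body with shoulder 48 mm up; tapered crown above it (31 to 21 mm wide, flat top: press there, do not grip); below the body a 34 mm waist (4.5 to 12 mm up) over a 44 mm foot flange. Origin: centre of its underside, z up. To load it, grip it with fingertips 25 mm or more above its underside
- tray: Loose open tray of bare sheet steel on the bench, 210 (x) by 150 (y) mm, 32 mm high, walls and floor 3 mm thick, 0.7 kg. Origin: centre of its underside. Three packs can stand in a row along its x axis, 60 mm apart
- mug: Bystander: green and white mug, 88 mm high, loose; origin: centre of its underside
- oil_bottle: Bystander: tan squeeze bottle with black lower half, 193 mm high, loose; origin: centre of its underside
- driver: Bystander: blue-handled screwdriver lying on the bench, 170 mm long, loose; origin: centre of its underside
Mind the look-alikes: they are no part of the job. What is shaped like the pack3 but green is not meant.

How it is judged (in metres and radians):
On the way, in this order (a step that is already met when the one before it is completed fails the run):
1. the lock ring has been turned to its open mark (value of joint ring below 0.12 rad), for 0.1 s.
2. every charged pack stands upright in the tray and the flat pack is latched down in a bay (x of pack1 in the frame of tray between -0.095 and 0.095 m and y of pack1 in the frame of tray between -0.065 and 0.065 m and z of each of pack1, pack2, pack3 in the frame of tray below 0.012 m and angle between each of pack1, pack2, pack3, flat_pack's own z axis and vertical below 0.2 rad and x of pack2 in the frame of tray between -0.095 and 0.095 m and y of pack2 in the frame of tray between -0.065 and 0.065 m and x of pack3 in the frame of tray between -0.095 and 0.095 m and y of pack3 in the frame of tray between -0.065 and 0.065 m and (horizontal distance between flat_pack and bay1 below 0.005 m or horizontal distance between flat_pack and bay2 below 0.005 m or horizontal distance between flat_pack and bay3 below 0.005 m) and z of flat_pack in the frame of dock between 0.028 and 0.034 m), for 0.4 s.
3. the lock ring has been turned back to its locked mark (value of joint ring above 0.95 rad), for 0.2 s.
At the end, for the whole second after the job is handed in: Every charged pack that was in the dock stands upright (within 11 degrees) on the floor of the tray, the flat pack is latched down and upright in a bay (underside 28 to 34 mm above the bench, within 5 mm of the bay's centre), the ring is within 0.1 rad of its locked stop, and all is at rest (all of step 2 and value of joint ring above 0.95 rad and linear speed of each of flat_pack, tray, pack1, pack2, pack3 below 0.02 m/s); the robot touches nothing.
It fails at once if a bystander (mug, oil bottle or screwdriver) has been shifted by more than 6 cm (distance of any of mug, oil_bottle, driver from where it was at the start of the episode above 0.06 m).
Of pack1, pack2, pack3 only 2 to 3 are there at a start; the rules pass over those that are not, and their reading is None.
At some moment in a run one of flat_pack, tray may be knocked a few centimetres aside while the robot is not near it.
It also fails if it takes over 210 s, if anything falls off the work surface, if the arm or the gripper's body presses on something with over 40 N, if the wrist force passes 120 N, or if a joint passes its speed limit or range.

## Working session

There is one attempt and no reset: what is moved stays moved. The work goes in short steps, Python scripts to look and compute and a tool call to move; the robot and the scene stay as the last step left them, time stands still between calls to the robot, and variables do not carry over. Pictures are saved under pics/ and viewed, at most 14 in all, crops included, and the job is handed in when it is done.

Besides the shell and the picture viewer there is one more tool, called after "Request:" as name(argument=value, ...) on one line, values as JSON. send_rows: Moves the arm, as the interface text tells. Its arguments: {"type":"object","properties":{"targets":{"type":"array"},"hand":{"type":"number"},"squeeze":{"type":"number"}},"required":["targets"]}

```bash
mkdir -p pics
cat > h.py <<'E'
import numpy as np, cv2
from plant import arm
from scipy.spatial.transform import Rotation as R
def grab(n,f=None):
    d=arm.grab_frame(n)
    if f: cv2.imwrite('pics/'+f,d['pixels'][:,:,::-1])
    return d
def marks(cam,names):
    for n in names:
        for r in arm.mark_of(cam,n)[:4]: print(cam,n,np.round(r['centre']).astype(int),round(r['p'],2))
def px2z(d,u,v,z):
    K=np.array(d['K'],float);x=(u-K[0,2])/K[0,0];y=(v-K[1,2])/K[1,1]
    rd=np.hypot(x,y);r=rd
    for _ in range(30): r=rd/(1+d['k1']*r*r)
    s=r/rd if rd>0 else 1
    T=np.array(d['T']);w=T[:3,:3]@np.array([x*s,-y*s,-1]);o=T[:3,3]
    return o+w*(z-o[2])/w[2]
def proj(d,P):
    T=np.array(d['T']);p=T[:3,:3].T@(np.array(P,float)-T[:3,3]);x,y=p[0]/-p[2],-p[1]/-p[2]
    f=1+d['k1']*(x*x+y*y);K=np.array(d['K']);return K[0,0]*x*f+K[0,2],K[1,1]*y*f+K[1,2]
def st():
    s=arm.read_state();print({k:np.round(s[k],3) for k in('time','q','tcp_pos','orientation','wrist_force','gripper_width','grasp_force')});return s
def togo(P,yaw=None):
    """tool-frame shift to world TCP P; yaw: world angle of tool y line"""
    s=arm.read_state();M=R.from_euler('xyz',s['orientation']).as_matrix()
    print('shift',np.round(M.T@(np.array(P)-s['tcp_pos']),1),'ytool',np.round(M[:,1],3))
    # target down orientation, rotvec in tool frame
    if yaw is not None:
        y=np.array([np.cos(yaw),np.sin(yaw),0]); 
        if y@M[:,1]<0:y=-y
        z=np.array([0,0,-1]);N=np.c_[np.cross(y,z),y,z]
        print('turn',np.round(R.from_matrix(M.T@N).as_rotvec(),3))
E
cat > a.py <<'E'
from h import *
st();print(arm.grip_depth)
for c in('scene','top'):
    grab(c,c+'0.png')
    marks(c,['dock','ring_lug','bay1','bay2','bay3','pack1','pack2','pack3','flat_pack','tray','mug','oil_bottle','driver'])
E
python3 a.py
```

```text
{'time': np.float64(0.0), 'q': array([-1.386,  0.478,  0.022,  1.556, -0.012,  1.109, -0.083]), 'tcp_pos': array([194.663, 645.702, 221.699]), 'orientation': array([-3.14 ,  0.   ,  2.849]), 'wrist_force': array([0.056, 0.059, 0.226]), 'gripper_width': np.float64(87.341), 'grasp_force': np.float64(0.0)}
-18.700000000000003
scene dock [599  18   0] 0.83
scene ring_lug [514  47 108] 0.62
scene bay1 [548   9  79] 0.9
scene bay1 [613  69  80] 0.85
scene bay1 [635 -17  84] 0.64
scene bay2 [548   9  79] 0.9
scene bay2 [613  69  80] 0.85
scene bay2 [635 -17  84] 0.64
scene bay3 [548   9  79] 0.9
scene bay3 [613  69  80] 0.85
scene bay3 [635 -17  84] 0.64
scene pack1 [ 650 -314    3] 0.74
scene pack1 [ 570 -192    1] 0.73
scene pack1 [632 -23  31] 0.69
scene pack1 [406 -39  -5] 0.58
scene pack2 [ 650 -314    3] 0.74
scene pack2 [ 570 -192    1] 0.73
scene pack2 [632 -23  31] 0.69
scene pack2 [406 -39  -5] 0.58
scene pack3 [ 650 -314    3] 0.74
scene pack3 [ 570 -192    1] 0.73
scene pack3 [632 -23  31] 0.69
scene pack3 [406 -39  -5] 0.58
scene flat_pack [ 556 -302    2] 0.8
scene flat_pack [
[... 355 characters left out ...]

top bay2 [632 -19  83] 0.92
top bay2 [615  70  80] 0.7
top bay2 [546   6  80] 0.6
top bay3 [632 -19  83] 0.92
top bay3 [615  70  80] 0.7
top bay3 [546   6  80] 0.6
top pack1 [405 -43   0] 0.85
top pack1 [ 576 -192   -2] 0.75
top pack1 [ 652 -311   -5] 0.66
top pack1 [ 346 -118   -2] 0.65
top pack2 [405 -43   0] 0.85
top pack2 [ 576 -192   -2] 0.75
top pack2 [ 652 -311   -5] 0.66
top pack2 [ 346 -118   -2] 0.65
top pack3 [405 -43   0] 0.85
top pack3 [ 576 -192   -2] 0.75
top pack3 [ 652 -311   -5] 0.66
top pack3 [ 346 -118   -2] 0.65
top flat_pack [ 552 -305   -1] 0.86
top tray [523 325  -6] 0.71
top mug [767 246   2] 0.78
top oil_bottle [ 767 -277   -1] 0.76
top driver [ 347 -119   -1] 0.63
```

View pics/scene0.png

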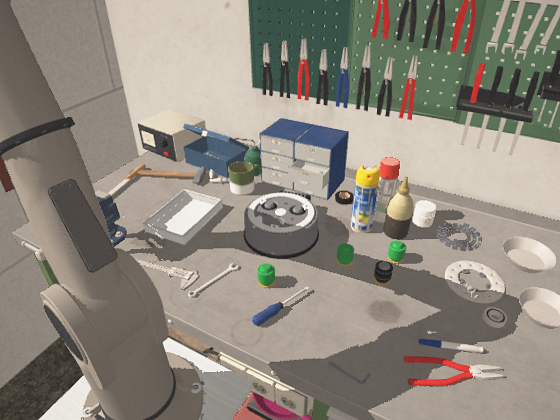

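View pics/top0.png

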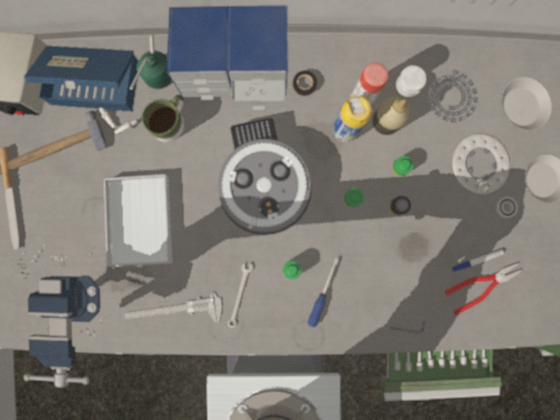

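Scene: dock at top-px (264,185), flat pack black at (401,205), tray at (138,220), mug, bottle, driver clear; green look-alikes at (290,270), (354,197), (403,165). Zooming on the dock.

```bash
cat > c.py <<'E'
from h import *
a=cv2.imread('pics/top0.png')[132:240,212:316];b=cv2.imread('pics/scene0.png')[182:258,236:326]
a=cv2.resize(a,(416*1,432),interpolation=cv2.INTER_CUBIC);b=cv2.resize(b,(380,321),interpolation=cv2.INTER_CUBIC)
b=cv2.copyMakeBorder(b,0,111,0,0,cv2.BORDER_CONSTANT);cv2.imwrite('pics/crop0.png',np.hstack([a,b]))
d=arm.grab_frame('top')
for z in(80,85):print(z,[np.round(px2z(d,u,v,z)) for u,v in((243,177),(280,170),(268,205),(264,185))])
t=arm.outline_of('top','tray')[0]['region'].astype(np.uint8)
c=max(cv2.findContours(t,0,2)[0],key=cv2.contourArea);r=cv2.minAreaRect(c);print('tray',[np.round(px2z(d,*p,16)) for p in cv2.boxPoints(r)],np.round(px2z(d,*r[0],16)))
print('d cam',np.round(np.array(d['T'])[:3,3]))
E
python3 c.py
```

```text
80 [array([616.,  66.,  80.]), array([632., -18.,  80.]), array([552.,   9.,  80.]), array([598.,  18.,  80.])]
85 [array([615.,  66.,  85.]), array([631., -18.,  85.]), array([552.,   9.,  85.]), array([597.,  18.,  85.])]
tray [array([625., 414.,  16.]), array([634., 253.,  16.]), array([420., 238.,  16.]), array([409., 397.,  16.])] [521. 324.  16.]
d cam [ 459.   -8. 1268.]
```

View pics/crop0.png

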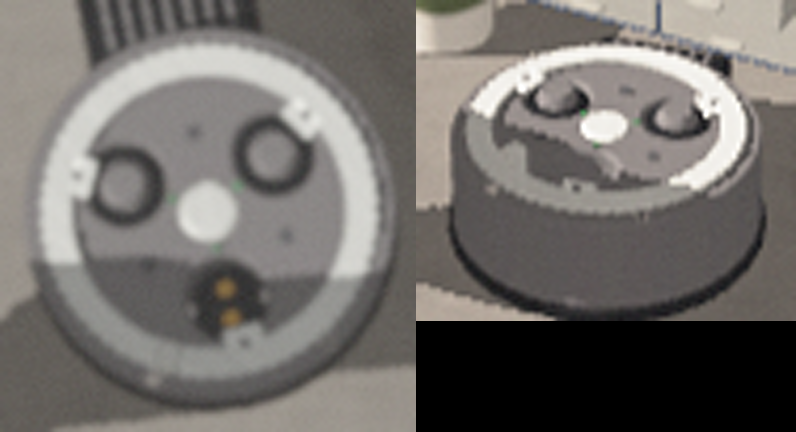

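Two packs: bay 2 (crown at crop (125,185)) and bay 3 (272,153); bay 1 is empty (contacts at (228,300)). The lug is at the locked mark. Dock centre is about (598,20), yaw about 13 deg; the lug should be at (515,45) locked and (534,-40) open, which matches the marks. The tool's y already lies along the tangent there.

Request:
send_rows(targets=[{"dx": -20, "dy": -20, "dz": 0}, {"dx": -40, "dy": -40, "dz": 0}, {"dx": -60, "dy": -60, "dz": 0}, {"dx": -80, "dy": -80, "dz": 0}, {"dx": -100, "dy": -100, "dz": 0}, {"dx": -120, "dy": -120, "dz": 0}, {"dx": -140, "dy": -140, "dz": 0}, {"dx": -160, "dy": -160, "dz": 0}], hand=45, squeeze=20)

```text
schema error: expected keys dx, dy, dz, rx, ry, rz
```

Request:
send_rows(targets=[{"dx": -20, "dy": -20, "dz": 0}, {"dx": -40, "dy": -40, "dz": 0}, {"dx": -60, "dy": -60, "dz": 0}, {"dx": -80, "dy": -80, "dz": 0}, {"dx": -100, "dy": -100, "dz": 0}, {"dx": -120, "dy": -120, "dz": 0}, {"dx": -140, "dy": -140, "dz": 0}, {"dx": -160, "dy": -160, "dz": 0}])

```text
schema error: expected keys dx, dy, dz, rx, ry, rz
```

Request:
send_rows(targets=[{"dx": -20, "dy": -20, "dz": 10}, {"dx": -40, "dy": -40, "dz": 20}, {"dx": -60, "dy": -60, "dz": 30}, {"dx": -80, "dy": -80, "dz": 40}, {"dx": -100, "dy": -100, "dz": 50}, {"dx": -120, "dy": -120, "dz": 60}, {"dx": -140, "dy": -140, "dz": 70}, {"dx": -160, "dy": -163, "dz": 72}])

```text
schema error: expected keys dx, dy, dz, rx, ry, rz
```

```bash
cat > b.py <<'E'
from h import *
import sys
st()
a=sys.argv[1:]
if a: togo([float(v) for v in a[:3]], float(a[3]) if len(a)>3 else None)
E
python3 b.py 515 45 88 1.278
```

```text
{'time': np.float64(1.5), 'q': array([-1.386,  0.477,  0.022,  1.555, -0.011,  1.109, -0.083]), 'tcp_pos': array([194.866, 646.284, 222.664]), 'orientation': array([3.142, 0.   , 2.849]), 'wrist_force': array([ 0.132,  0.251, -0.01 ]), 'gripper_width': np.float64(87.766), 'grasp_force': np.float64(0.0)}
shift [-480.1 -483.3  134.7] ytool [0.289 0.957 0.   ]
turn [ 0.  0. -0.]
```

Request:
send_rows(targets=[{"dx": -20, "dy": -20, "dz": 0, "rx": 0, "ry": 0, "rz": 0}, {"dx": -40, "dy": -40, "dz": 0, "rx": 0, "ry": 0, "rz": 0}, {"dx": -60, "dy": -60, "dz": 0, "rx": 0, "ry": 0, "rz": 0}, {"dx": -80, "dy": -80, "dz": 0, "rx": 0, "ry": 0, "rz": 0}, {"dx": -100, "dy": -100, "dz": 0, "rx": 0, "ry": 0, "rz": 0}, {"dx": -120, "dy": -120, "dz": 0, "rx": 0, "ry": 0, "rz": 0}, {"dx": -140, "dy": -140, "dz": 0, "rx": 0, "ry": 0, "rz": 0}, {"dx": -160, "dy": -160, "dz": 0, "rx": 0, "ry": 0, "rz": 0}], hand=45, squeeze=20)

```text
time: 2.17
tcp_pos: [302.4, 445.7, 222.8]
orientation: [3.141, 0.0, 2.849]
wrist_force: [0.3, -0.2, 1.0]
gripper_width: 40.5
grasp_force: 0.0
```

Request:
send_rows(targets=[{"dx": -20, "dy": -20, "dz": 0, "rx": 0, "ry": 0, "rz": 0}, {"dx": -40, "dy": -40, "dz": 0, "rx": 0, "ry": 0, "rz": 0}, {"dx": -60, "dy": -60, "dz": 0, "rx": 0, "ry": 0, "rz": 0}, {"dx": -80, "dy": -80, "dz": 0, "rx": 0, "ry": 0, "rz": 0}, {"dx": -100, "dy": -100, "dz": 0, "rx": 0, "ry": 0, "rz": 0}, {"dx": -120, "dy": -120, "dz": 0, "rx": 0, "ry": 0, "rz": 0}, {"dx": -140, "dy": -140, "dz": 0, "rx": 0, "ry": 0, "rz": 0}, {"dx": -160, "dy": -160, "dz": 0, "rx": 0, "ry": 0, "rz": 0}])

```text
time: 2.83
tcp_pos: [409.4, 246.3, 222.9]
orientation: [3.141, 0.0, 2.849]
wrist_force: [1.1, 0.7, -0.9]
gripper_width: 39.7
grasp_force: 0.0
```

Request:
send_rows(targets=[{"dx": -20, "dy": -20, "dz": 10, "rx": 0, "ry": 0, "rz": 0}, {"dx": -40, "dy": -40, "dz": 20, "rx": 0, "ry": 0, "rz": 0}, {"dx": -60, "dy": -60, "dz": 30, "rx": 0, "ry": 0, "rz": 0}, {"dx": -80, "dy": -80, "dz": 40, "rx": 0, "ry": 0, "rz": 0}, {"dx": -105, "dy": -105, "dz": 50, "rx": 0, "ry": 0, "rz": 0}, {"dx": -130, "dy": -130, "dz": 60, "rx": 0, "ry": 0, "rz": 0}, {"dx": -160, "dy": -160, "dz": 72, "rx": 0, "ry": 0, "rz": 0}, {"dx": -160, "dy": -163, "dz": 72, "rx": 0, "ry": 0, "rz": 0}])

```text
time: 3.5
tcp_pos: [516.9, 38.2, 149.6]
orientation: [-3.138, 0.002, 2.841]
wrist_force: [0.1, 0.4, 0.3]
gripper_width: 39.6
grasp_force: 0.0
```

```bash
python3 b.py 515 45 88 1.278; python3 -c "
from h import *
grab('top');marks('top',['ring_lug']);grab('scene','s1.png');marks('scene',['ring_lug'])"
```

```text
{'time': np.float64(3.5), 'q': array([-0.481,  0.318,  0.344,  2.018, -0.139,  0.827,  1.212]), 'tcp_pos': array([516.861,  38.231, 149.613]), 'orientation': array([-3.138e+00,  2.000e-03,  2.841e+00]), 'wrist_force': array([0.091, 0.364, 0.317]), 'gripper_width': np.float64(39.616), 'grasp_force': np.float64(0.0)}
shift [ 3.9  6.1 61.6] ytool [ 0.296  0.955 -0.003]
turn [-0.003  0.002 -0.008]
scene ring_lug [518  42 109] 0.74
```

Request:
send_rows(targets=[{"dx": 0, "dy": 0, "dz": 0, "rx": 0, "ry": 0, "rz": 0}, {"dx": 0, "dy": 0, "dz": 10, "rx": 0, "ry": 0, "rz": 0}, {"dx": 0, "dy": 0, "dz": 20, "rx": 0, "ry": 0, "rz": 0}, {"dx": 0, "dy": 0, "dz": 30, "rx": 0, "ry": 0, "rz": 0}, {"dx": 0, "dy": 0, "dz": 40, "rx": 0, "ry": 0, "rz": 0}, {"dx": 0, "dy": 0, "dz": 50, "rx": 0, "ry": 0, "rz": 0}, {"dx": 0, "dy": 0, "dz": 57, "rx": 0, "ry": 0, "rz": 0}, {"dx": 0, "dy": 0, "dz": 60, "rx": 0, "ry": 0, "rz": 0}])

```text
time: 4.37
tcp_pos: [514.1, 45.2, 89.0]
orientation: [-3.14, -0.002, 2.849]
wrist_force: [-0.2, 1.2, -0.3]
gripper_width: 39.7
grasp_force: 0.0
```

Request:
send_rows(targets=[{"dx": 0, "dy": 0, "dz": 0, "rx": 0, "ry": 0, "rz": 0}, {"dx": 0, "dy": 0, "dz": 0, "rx": 0, "ry": 0, "rz": 0}, {"dx": 0, "dy": 0, "dz": 0, "rx": 0, "ry": 0, "rz": 0}, {"dx": 0, "dy": 0, "dz": 0, "rx": 0, "ry": 0, "rz": 0}, {"dx": 0, "dy": 0, "dz": 0, "rx": 0, "ry": 0, "rz": 0}, {"dx": 0, "dy": 0, "dz": 0, "rx": 0, "ry": 0, "rz": 0}, {"dx": 0, "dy": 0, "dz": 0, "rx": 0, "ry": 0, "rz": 0}, {"dx": 0, "dy": 0, "dz": 0, "rx": 0, "ry": 0, "rz": 0}], hand=0, squeeze=15)

```text
time: 5.03
tcp_pos: [515.1, 45.0, 91.0]
orientation: [3.142, 0.0, 2.848]
wrist_force: [-2.1, -2.3, 5.8]
gripper_width: 11.8
grasp_force: 15.0
```

```bash
cat > arc.py <<'E'
from h import *
import sys
c=np.array([598,19.7]);tot=float(sys.argv[1]);n=int(sys.argv[2]) # CCW rad from above
s=st();M=R.from_euler('xyz',s['orientation']).as_matrix();p=np.array(s['tcp_pos'])
r=p[:2]-c;print('r',np.hypot(*r),'ang',np.degrees(np.arctan2(r[1],r[0])))
for i in range(1,n+1):
    a=tot*i/n;q=np.array([[np.cos(a),-np.sin(a)],[np.sin(a),np.cos(a)]])@r+c
    print(i,np.round(M.T@np.array([q[0]-p[0],q[1]-p[1],0]),1),'rz',round(-a,3))
E
python3 arc.py 1.047 16
```

```text
{'time': np.float64(5.033), 'q': array([-0.458,  0.407,  0.308,  2.062, -0.188,  0.699,  1.249]), 'tcp_pos': array([515.061,  44.983,  91.008]), 'orientation': array([3.142, 0.   , 2.848]), 'wrist_force': array([-2.132, -2.32 ,  5.802]), 'gripper_width': np.float64(11.815), 'grasp_force': np.float64(15.003)}
r 86.7069978811929 ang 163.04688992655073
1 [-0.2 -5.7 -0. ] rz -0.065
2 [ -0.7 -11.3  -0. ] rz -0.131
3 [ -1.6 -16.9  -0. ] rz -0.196
4 [ -2.9 -22.4  -0. ] rz -0.262
5 [ -4.5 -27.9  -0. ] rz -0.327
6 [ -6.5 -33.2   0. ] rz -0.393
7 [ -8.8 -38.4   0. ] rz -0.458
8 [-11.5 -43.4   0. ] rz -0.523
9 [-14.5 -48.2   0. ] rz -0.589
10 [-17.8 -52.8   0. ] rz -0.654
11 [-21.4 -57.2   0. ] rz -0.72
12 [-25.2 -61.4   0. ] rz -0.785
13 [-29.4 -65.3   0. ] rz -0.851
14 [-33.7 -68.9   0. ] rz -0.916
15 [-38.3 -72.2   0. ] rz -0.982
16 [-43.1 -75.2   0. ] rz -1.047
```

Request:
send_rows(targets=[{"dx": -0.2, "dy": -5.7, "dz": 0, "rx": 0, "ry": 0, "rz": -0.065}, {"dx": -0.7, "dy": -11.3, "dz": 0, "rx": 0, "ry": 0, "rz": -0.131}, {"dx": -1.6, "dy": -16.9, "dz": 0, "rx": 0, "ry": 0, "rz": -0.196}, {"dx": -2.9, "dy": -22.4, "dz": 0, "rx": 0, "ry": 0, "rz": -0.262}, {"dx": -4.5, "dy": -27.9, "dz": 0, "rx": 0, "ry": 0, "rz": -0.327}, {"dx": -6.5, "dy": -33.2, "dz": 0, "rx": 0, "ry": 0, "rz": -0.393}, {"dx": -8.8, "dy": -38.4, "dz": 0, "rx": 0, "ry": 0, "rz": -0.458}, {"dx": -11.5, "dy": -43.4, "dz": 0, "rx": 0, "ry": 0, "rz": -0.523}])

```text
time: 5.7
tcp_pos: [513.2, -0.0, 91.0]
orientation: [3.141, -0.0, -2.909]
wrist_force: [-3.1, -1.5, 6.4]
gripper_width: 12.0
grasp_force: 15.1
```

Request:
send_rows(targets=[{"dx": -0.2, "dy": -5.7, "dz": 0, "rx": 0, "ry": 0, "rz": -0.065}, {"dx": -0.7, "dy": -11.3, "dz": 0, "rx": 0, "ry": 0, "rz": -0.131}, {"dx": -1.6, "dy": -16.9, "dz": 0, "rx": 0, "ry": 0, "rz": -0.196}, {"dx": -2.9, "dy": -22.4, "dz": 0, "rx": 0, "ry": 0, "rz": -0.262}, {"dx": -4.5, "dy": -27.9, "dz": 0, "rx": 0, "ry": 0, "rz": -0.327}, {"dx": -6.5, "dy": -33.2, "dz": 0, "rx": 0, "ry": 0, "rz": -0.393}, {"dx": -8.8, "dy": -38.4, "dz": 0, "rx": 0, "ry": 0, "rz": -0.458}, {"dx": -11.0, "dy": -42.4, "dz": 0, "rx": 0, "ry": 0, "rz": -0.51}])

```text
time: 6.37
tcp_pos: [533.4, -39.9, 91.0]
orientation: [3.141, -0.001, -2.4]
wrist_force: [-12.3, 9.8, 9.1]
gripper_width: 11.8
grasp_force: 15.0
```

```bash
python3 arc.py 0.1 2
```

```text
{'time': np.float64(6.367), 'q': array([-0.098,  0.419,  0.069,  2.007, -0.041,  0.718,  2.308]), 'tcp_pos': array([533.447, -39.881,  91.003]), 'orientation': array([ 3.141e+00, -1.000e-03, -2.400e+00]), 'wrist_force': array([-12.276,   9.832,   9.065]), 'gripper_width': np.float64(11.788), 'grasp_force': np.float64(15.033)}
r 87.84663878404075 ang -137.29345685532067
1 [-0.1 -4.4 -0. ] rz -0.05
2 [-0.5 -8.8 -0. ] rz -0.1
```

Request:
send_rows(targets=[{"dx": 0, "dy": 0, "dz": 0, "rx": 0, "ry": 0, "rz": 0}, {"dx": 0, "dy": 0, "dz": 0, "rx": 0, "ry": 0, "rz": 0}, {"dx": 0, "dy": 0, "dz": 0, "rx": 0, "ry": 0, "rz": 0}, {"dx": 0, "dy": 0, "dz": -10, "rx": 0, "ry": 0, "rz": 0}, {"dx": 0, "dy": 0, "dz": -20, "rx": 0, "ry": 0, "rz": 0}, {"dx": 0, "dy": 0, "dz": -30, "rx": 0, "ry": 0, "rz": 0}, {"dx": 0, "dy": 0, "dz": -40, "rx": 0, "ry": 0, "rz": 0}, {"dx": 0, "dy": 0, "dz": -45, "rx": 0, "ry": 0, "rz": 0}], hand=35)

```text
time: 7.03
tcp_pos: [534.9, -38.2, 137.9]
orientation: [-3.14, 0.002, -2.401]
wrist_force: [-0.3, -0.2, 1.1]
gripper_width: 30.6
grasp_force: 0.0
```

Request:
send_rows(targets=[{"dx": -16, "dy": 3, "dz": 0, "rx": 0, "ry": 0, "rz": 0.093}, {"dx": -33, "dy": 6, "dz": 0, "rx": 0, "ry": 0, "rz": 0.186}, {"dx": -49, "dy": 10, "dz": 0, "rx": 0, "ry": 0, "rz": 0.278}, {"dx": -66, "dy": 13, "dz": 0, "rx": 0, "ry": 0, "rz": 0.371}, {"dx": -82, "dy": 16, "dz": 0, "rx": 0, "ry": 0, "rz": 0.464}, {"dx": -98, "dy": 19, "dz": 0, "rx": 0, "ry": 0, "rz": 0.556}, {"dx": -115, "dy": 23, "dz": 0, "rx": 0, "ry": 0, "rz": 0.649}, {"dx": -131, "dy": 26, "dz": 0, "rx": 0, "ry": 0, "rz": 0.742}], hand=0)

```text
time: 7.7
tcp_pos: [613.5, 70.3, 136.2]
orientation: [3.141, 0.0, 3.136]
wrist_force: [0.2, -0.2, -0.1]
gripper_width: 0.6
grasp_force: 0.0
```

Request:
send_rows(targets=[{"dx": 0, "dy": 0, "dz": 0, "rx": 0, "ry": 0, "rz": 0}, {"dx": 0, "dy": 0, "dz": 0, "rx": 0, "ry": 0, "rz": 0}, {"dx": 0, "dy": 0, "dz": 0, "rx": 0, "ry": 0, "rz": 0}, {"dx": 0, "dy": 0, "dz": 0, "rx": 0, "ry": 0, "rz": 0}, {"dx": 0, "dy": 0, "dz": 0, "rx": 0, "ry": 0, "rz": 0}, {"dx": 0, "dy": 0, "dz": 0, "rx": 0, "ry": 0, "rz": 0}, {"dx": 0, "dy": 0, "dz": 0, "rx": 0, "ry": 0, "rz": 0}, {"dx": 0, "dy": 0, "dz": 0, "rx": 0, "ry": 0, "rz": 0}])

```text
time: 8.37
tcp_pos: [612.9, 68.9, 135.7]
orientation: [3.142, -0.0, 3.14]
wrist_force: [0.1, 0.6, -0.1]
gripper_width: 0.6
grasp_force: 0.0
```

```bash
python3 b.py 612.6 67.5 82 1.5708; python3 -c "
from h import *
for c in('top','scene'):
  grab(c,c+'2.png');marks(c,['ring_lug','bay1','pack1','flat_pack','tray'])"
```

```text
{'time': np.float64(8.367), 'q': array([-0.378,  0.48 ,  0.221,  1.792, -0.131,  0.884,  1.47 ]), 'tcp_pos': array([612.945,  68.854, 135.718]), 'orientation': array([ 3.142, -0.   ,  3.14 ]), 'wrist_force': array([ 0.079,  0.649, -0.07 ]), 'gripper_width': np.float64(0.622), 'grasp_force': np.float64(0.0)}
shift [ 0.3 -1.4 53.7] ytool [0.002 1.    0.   ]
turn [ 0.    -0.    -0.002]
top ring_lug [532 -38 104] 0.86
top ring_lug [632 -18  82] 0.37
top bay1 [632 -16  83] 0.76
top bay1 [545  10  81] 0.72
top bay1 [ 346 -118   -5] 0.18
top pack1 [ 654 -310   -3] 0.77
top pack1 [ 577 -192   -1] 0.68
top pack1 [631 -14  34] 0.57
top pack1 [402 -40   0] 0.57
top flat_pack [ 554 -304    0] 0.85
top tray [523 325  -2] 0.89
scene ring_lug [537 -34 108] 0.64
scene bay1 [611  69  79] 0.9
scene bay1 [551  10  82] 0.61
scene bay1 [633 -16  85] 0.59
scene pack1 [ 652 -313    2] 0.89
scene pack1 [ 570 -194    2] 0.66
scene pack1 [616  63  30] 0.64
scene pack1 [632 -20  32] 0.63
scene flat_pack [ 554 -303    0] 0.96
scene tray [523 326   0] 0.89
scene tray [616  64  83] 0.68
```

Request:
send_rows(targets=[{"dx": 0, "dy": -1, "dz": 12, "rx": 0, "ry": 0, "rz": 0}, {"dx": 0, "dy": -1, "dz": 24, "rx": 0, "ry": 0, "rz": 0}, {"dx": 0, "dy": -1, "dz": 36, "rx": 0, "ry": 0, "rz": 0}, {"dx": 0, "dy": -1, "dz": 45, "rx": 0, "ry": 0, "rz": 0}, {"dx": 0, "dy": -1, "dz": 49, "rx": 0, "ry": 0, "rz": 0}, {"dx": 0, "dy": -1, "dz": 52, "rx": 0, "ry": 0, "rz": 0}, {"dx": 0, "dy": -1, "dz": 54, "rx": 0, "ry": 0, "rz": 0}, {"dx": 0, "dy": -1, "dz": 54, "rx": 0, "ry": 0, "rz": 0}])

```text
time: 9.63
tcp_pos: [613.1, 68.2, 82.2]
orientation: [3.141, -0.0, 3.14]
wrist_force: [-3.2, 0.2, 6.3]
gripper_width: 0.5
grasp_force: 3.3
```

```bash
python3 b.py
```

```text
{'time': np.float64(9.633), 'q': array([-0.363,  0.549,  0.204,  1.824, -0.151,  0.784,  1.487]), 'tcp_pos': array([613.092,  68.181,  82.176]), 'orientation': array([ 3.141, -0.   ,  3.14 ]), 'wrist_force': array([-3.223,  0.191,  6.292]), 'gripper_width': np.float64(0.487), 'grasp_force': np.float64(3.338)}
```

Request:
send_rows(targets=[{"dx": 0, "dy": 0, "dz": 1, "rx": 0, "ry": 0, "rz": 0}, {"dx": 0, "dy": 0, "dz": 1, "rx": 0, "ry": 0, "rz": 0}, {"dx": 0, "dy": 0, "dz": -8, "rx": 0, "ry": 0, "rz": 0}, {"dx": 0, "dy": 0, "dz": -18, "rx": 0, "ry": 0, "rz": 0}, {"dx": 0, "dy": 0, "dz": -28, "rx": 0, "ry": 0, "rz": 0}, {"dx": 0, "dy": 0, "dz": -38, "rx": 0, "ry": 0, "rz": 0}, {"dx": 0, "dy": 0, "dz": -48, "rx": 0, "ry": 0, "rz": 0}, {"dx": 0, "dy": 0, "dz": -58, "rx": 0, "ry": 0, "rz": 0}])

```text
time: 10.3
tcp_pos: [613.2, 68.2, 140.8]
orientation: [3.141, 0.0, 3.14]
wrist_force: [-0.1, -0.5, 0.3]
gripper_width: 0.2
grasp_force: 0.0
```

Request:
send_rows(targets=[{"dx": 0, "dy": 0, "dz": 0, "rx": 0, "ry": 0, "rz": 0}, {"dx": 0, "dy": 0, "dz": 0, "rx": 0, "ry": 0, "rz": 0}, {"dx": 0, "dy": 0, "dz": 0, "rx": 0, "ry": 0, "rz": 0}, {"dx": 0, "dy": 0, "dz": 0, "rx": 0, "ry": 0, "rz": 0}, {"dx": 0, "dy": 0, "dz": 0, "rx": 0, "ry": 0, "rz": 0}, {"dx": 0, "dy": 0, "dz": 0, "rx": 0, "ry": 0, "rz": 0}, {"dx": 0, "dy": 0, "dz": 0, "rx": 0, "ry": 0, "rz": 0}, {"dx": 0, "dy": 0, "dz": 0, "rx": 0, "ry": 0, "rz": 0}], hand=72)

```text
time: 10.97
tcp_pos: [612.9, 68.2, 139.4]
orientation: [-3.141, -0.0, 3.14]
wrist_force: [-0.4, 0.2, 0.8]
gripper_width: 50.3
grasp_force: 0.0
```

```bash
python3 b.py 612.6 67.5 87 1.5708;python3 -c "
from h import *
for c in('scene','top'):
  grab(c,c+'3.png');marks(c,['pack1'])
a=cv2.imread('pics/scene3.png')[160:280,210:350];cv2.imwrite('pics/c3.png',cv2.resize(a,None,fx=4,fy=4,interpolation=2))"
```

```text
{'time': np.float64(10.967), 'q': array([-0.379,  0.475,  0.223,  1.789, -0.13 ,  0.892,  1.471]), 'tcp_pos': array([612.92 ,  68.163, 139.403]), 'orientation': array([-3.141, -0.   ,  3.14 ]), 'wrist_force': array([-0.377,  0.203,  0.779]), 'gripper_width': np.float64(50.301), 'grasp_force': np.float64(0.0)}
shift [ 0.3 -0.7 52.4] ytool [ 0.002  1.    -0.   ]
turn [-0.    -0.    -0.002]
scene pack1 [406 -38  -1] 0.82
scene pack1 [617  66  60] 0.73
scene pack1 [ 650 -312   -1] 0.7
scene pack1 [ 571 -192    0] 0.61
top pack1 [636 -17  33] 0.61
top pack1 [ 577 -193    1] 0.55
top pack1 [ 648 -306   -2] 0.53
```

View pics/c3.png

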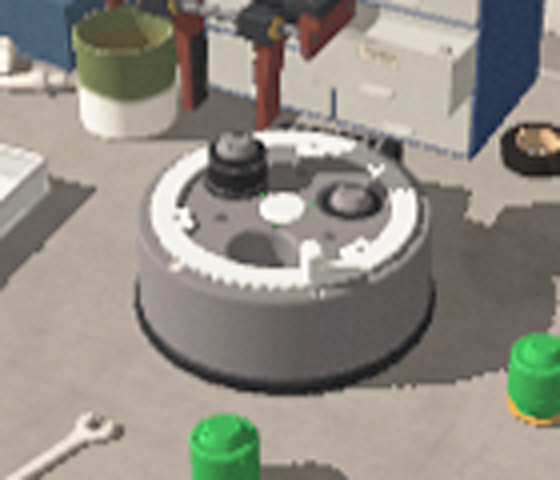

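The pack in bay 2 has sprung up (crop (237,160)), and the lug stands at the open mark (310,265).

Request:
send_rows(targets=[{"dx": 0, "dy": 0, "dz": 9, "rx": 0, "ry": 0, "rz": 0}, {"dx": 0, "dy": 0, "dz": 18, "rx": 0, "ry": 0, "rz": 0}, {"dx": 0, "dy": 0, "dz": 27, "rx": 0, "ry": 0, "rz": 0}, {"dx": 0, "dy": 0, "dz": 36, "rx": 0, "ry": 0, "rz": 0}, {"dx": 0, "dy": 0, "dz": 43, "rx": 0, "ry": 0, "rz": 0}, {"dx": 0, "dy": 0, "dz": 49, "rx": 0, "ry": 0, "rz": 0}, {"dx": 0, "dy": 0, "dz": 52, "rx": 0, "ry": 0, "rz": 0}, {"dx": 0, "dy": 0, "dz": 52, "rx": 0, "ry": 0, "rz": 0}], hand=72)

```text
time: 11.83
tcp_pos: [612.5, 68.1, 86.7]
orientation: [-3.141, -0.001, 3.14]
wrist_force: [0.2, -0.1, 0.1]
gripper_width: 63.3
grasp_force: 0.0
```

Request:
send_rows(targets=[{"dx": 0, "dy": 0, "dz": 0, "rx": 0, "ry": 0, "rz": 0}, {"dx": 0, "dy": 0, "dz": 0, "rx": 0, "ry": 0, "rz": 0}, {"dx": 0, "dy": 0, "dz": 0, "rx": 0, "ry": 0, "rz": 0}, {"dx": 0, "dy": 0, "dz": 0, "rx": 0, "ry": 0, "rz": 0}, {"dx": 0, "dy": 0, "dz": 0, "rx": 0, "ry": 0, "rz": 0}, {"dx": 0, "dy": 0, "dz": 0, "rx": 0, "ry": 0, "rz": 0}, {"dx": 0, "dy": 0, "dz": 0, "rx": 0, "ry": 0, "rz": 0}, {"dx": 0, "dy": 0, "dz": 0, "rx": 0, "ry": 0, "rz": 0}], hand=0, squeeze=25)

```text
time: 12.5
tcp_pos: [613.4, 67.8, 88.0]
orientation: [-3.141, 0.001, 3.139]
wrist_force: [0.2, -2.2, 3.0]
gripper_width: 43.1
grasp_force: 25.0
```

```bash
python3 b.py 612.6 67.5 87 1.5708
```

```text
{'time': np.float64(12.5), 'q': array([-0.365,  0.541,  0.207,  1.822, -0.148,  0.793,  1.486]), 'tcp_pos': array([613.378,  67.838,  87.978]), 'orientation': array([-3.141e+00,  1.000e-03,  3.139e+00]), 'wrist_force': array([ 0.18 , -2.194,  3.044]), 'gripper_width': np.float64(43.132), 'grasp_force': np.float64(25.001)}
shift [ 0.8 -0.3  1. ] ytool [ 0.002  1.    -0.   ]
turn [-0.     0.001 -0.002]
```

Request:
send_rows(targets=[{"dx": 0, "dy": 0, "dz": -4, "rx": 0, "ry": 0, "rz": 0}, {"dx": 0, "dy": 0, "dz": -10, "rx": 0, "ry": 0, "rz": 0}, {"dx": 0, "dy": 0, "dz": -18, "rx": 0, "ry": 0, "rz": 0}, {"dx": 0, "dy": 0, "dz": -28, "rx": 0, "ry": 0, "rz": 0}, {"dx": 0, "dy": 0, "dz": -38, "rx": 0, "ry": 0, "rz": 0}, {"dx": 0, "dy": 0, "dz": -48, "rx": 0, "ry": 0, "rz": 0}, {"dx": 0, "dy": 0, "dz": -56, "rx": 0, "ry": 0, "rz": 0}, {"dx": 0, "dy": 0, "dz": -60, "rx": 0, "ry": 0, "rz": 0}])

```text
time: 13.17
tcp_pos: [613.7, 68.5, 149.5]
orientation: [3.141, 0.002, 3.14]
wrist_force: [-0.7, 0.6, -1.7]
gripper_width: 43.0
grasp_force: 25.0
```

Request:
send_rows(targets=[{"dx": 5, "dy": 20, "dz": 0, "rx": 0, "ry": 0, "rz": 0}, {"dx": 10, "dy": 50, "dz": 0, "rx": 0, "ry": 0, "rz": 0}, {"dx": 15, "dy": 85, "dz": 0, "rx": 0, "ry": 0, "rz": 0}, {"dx": 20, "dy": 120, "dz": 0, "rx": 0, "ry": 0, "rz": 0}, {"dx": 25, "dy": 155, "dz": 0, "rx": 0, "ry": 0, "rz": 0}, {"dx": 30, "dy": 190, "dz": 0, "rx": 0, "ry": 0, "rz": 0}, {"dx": 36, "dy": 225, "dz": 0, "rx": 0, "ry": 0, "rz": 0}, {"dx": 42, "dy": 250, "dz": 0, "rx": 0, "ry": 0, "rz": 0}])

```text
time: 13.83
tcp_pos: [570.2, 322.5, 147.8]
orientation: [3.14, -0.0, -3.14]
wrist_force: [-0.6, 0.9, -1.1]
gripper_width: 43.4
grasp_force: 25.0
```

Request:
send_rows(targets=[{"dx": 0, "dy": 9, "dz": 0, "rx": 0, "ry": 0, "rz": 0}, {"dx": 0, "dy": 11, "dz": 0, "rx": 0, "ry": 0, "rz": 0}, {"dx": 0, "dy": 11, "dz": 0, "rx": 0, "ry": 0, "rz": 0}, {"dx": 0, "dy": 11, "dz": 0, "rx": 0, "ry": 0, "rz": 0}, {"dx": 0, "dy": 11, "dz": 0, "rx": 0, "ry": 0, "rz": 0}, {"dx": 0, "dy": 11, "dz": 0, "rx": 0, "ry": 0, "rz": 0}, {"dx": 0, "dy": 11, "dz": 0, "rx": 0, "ry": 0, "rz": 0}, {"dx": 0, "dy": 11, "dz": 0, "rx": 0, "ry": 0, "rz": 0}])

```text
time: 14.5
tcp_pos: [571.8, 328.4, 147.8]
orientation: [-3.142, 0.0, 3.139]
wrist_force: [0.3, 0.4, -2.4]
gripper_width: 42.9
grasp_force: 25.0
```

```bash
python3 b.py 572 329 31 1.5708;python3 -c "
from h import *
for c in('scene','top'):
  grab(c,c+'4.png');marks(c,['tray','flat_pack','pack1'])"
```

```text
{'time': np.float64(14.5), 'q': array([-0.746,  0.528,  0.183,  1.673, -0.113,  0.951,  1.045]), 'tcp_pos': array([571.825, 328.433, 147.752]), 'orientation': array([-3.142,  0.   ,  3.139]), 'wrist_force': array([ 0.269,  0.352, -2.419]), 'gripper_width': np.float64(42.876), 'grasp_force': np.float64(24.989)}
shift [ -0.2   0.6 116.8] ytool [ 0.003  1.    -0.   ]
turn [-0.     0.    -0.003]
scene tray [634 -19  29] 0.33
scene flat_pack [ 549 -304    1] 0.75
scene pack1 [ 651 -312    2] 0.77
scene pack1 [401 -42  -3] 0.76
scene pack1 [576 326 121] 0.68
scene pack1 [ 570 -193   -4] 0.66
top tray [522 327  -5] 0.84
top tray [632 -14  33] 0.61
top flat_pack [ 551 -305   -1] 0.59
top pack1 [ 652 -309   -2] 0.72
top pack1 [401 -42  -1] 0.63
top pack1 [633 -16  33] 0.53
top pack1 [ 575 -195   -1] 0.53
```

View pics/scene4.png

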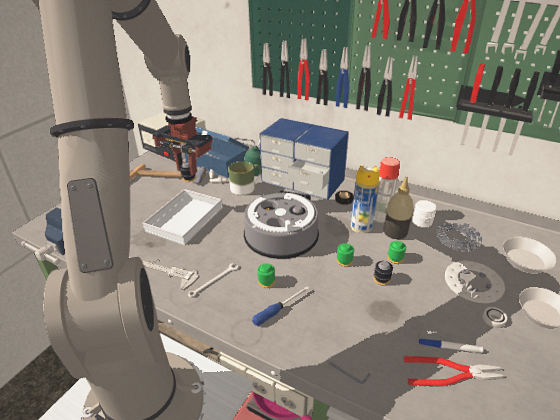

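The pack is held above the tray (scene px (187,175)). The tray and the flat pack have not moved.

Request:
send_rows(targets=[{"dx": 0, "dy": 0, "dz": 15, "rx": 0, "ry": 0, "rz": 0}, {"dx": 0, "dy": 0, "dz": 35, "rx": 0, "ry": 0, "rz": 0}, {"dx": 0, "dy": 0, "dz": 55, "rx": 0, "ry": 0, "rz": 0}, {"dx": 0, "dy": 0, "dz": 75, "rx": 0, "ry": 0, "rz": 0}, {"dx": 0, "dy": 0, "dz": 92, "rx": 0, "ry": 0, "rz": 0}, {"dx": 0, "dy": 0, "dz": 105, "rx": 0, "ry": 0, "rz": 0}, {"dx": 0, "dy": 0, "dz": 112, "rx": 0, "ry": 0, "rz": 0}, {"dx": 0, "dy": 0, "dz": 115, "rx": 0, "ry": 0, "rz": 0}])

```text
time: 15.57
tcp_pos: [571.0, 329.0, 31.5]
orientation: [-3.141, -0.001, 3.14]
wrist_force: [0.3, 0.2, -2.0]
gripper_width: 43.4
grasp_force: 25.0
```

Request:
send_rows(targets=[{"dx": 0, "dy": 0, "dz": 0.5, "rx": 0, "ry": 0, "rz": 0}, {"dx": 0, "dy": 0, "dz": 1, "rx": 0, "ry": 0, "rz": 0}, {"dx": 0, "dy": 0, "dz": 1.5, "rx": 0, "ry": 0, "rz": 0}, {"dx": 0, "dy": 0, "dz": 2, "rx": 0, "ry": 0, "rz": 0}, {"dx": 0, "dy": 0, "dz": 2, "rx": 0, "ry": 0, "rz": 0}, {"dx": 0, "dy": 0, "dz": 2, "rx": 0, "ry": 0, "rz": 0}, {"dx": 0, "dy": 0, "dz": 2, "rx": 0, "ry": 0, "rz": 0}, {"dx": 0, "dy": 0, "dz": 2, "rx": 0, "ry": 0, "rz": 0}])

```text
time: 16.23
tcp_pos: [571.7, 329.4, 31.0]
orientation: [3.141, 0.0, 3.14]
wrist_force: [0.7, 0.3, 0.1]
gripper_width: 43.5
grasp_force: 25.0
```

Request:
send_rows(targets=[{"dx": 0, "dy": 0, "dz": 0, "rx": 0, "ry": 0, "rz": 0}, {"dx": 0, "dy": 0, "dz": 0, "rx": 0, "ry": 0, "rz": 0}, {"dx": 0, "dy": 0, "dz": 0, "rx": 0, "ry": 0, "rz": 0}, {"dx": 0, "dy": 0, "dz": 0, "rx": 0, "ry": 0, "rz": 0}, {"dx": 0, "dy": 0, "dz": -10, "rx": 0, "ry": 0, "rz": 0}, {"dx": 0, "dy": 0, "dz": -30, "rx": 0, "ry": 0, "rz": 0}, {"dx": 0, "dy": 0, "dz": -60, "rx": 0, "ry": 0, "rz": 0}, {"dx": 0, "dy": 0, "dz": -90, "rx": 0, "ry": 0, "rz": 0}], hand=65)

```text
time: 16.9
tcp_pos: [571.0, 328.9, 121.7]
orientation: [-3.141, -0.001, 3.14]
wrist_force: [0.6, 1.0, -0.5]
gripper_width: 57.0
grasp_force: 0.0
```

Request:
send_rows(targets=[{"dx": -3, "dy": -20, "dz": -10, "rx": 0, "ry": 0, "rz": 0}, {"dx": -10, "dy": -55, "dz": -18, "rx": 0, "ry": 0, "rz": 0}, {"dx": -16, "dy": -90, "dz": -18, "rx": 0, "ry": 0, "rz": 0}, {"dx": -22, "dy": -125, "dz": -18, "rx": 0, "ry": 0, "rz": 0}, {"dx": -28, "dy": -160, "dz": -18, "rx": 0, "ry": 0, "rz": 0}, {"dx": -34, "dy": -195, "dz": -18, "rx": 0, "ry": 0, "rz": 0}, {"dx": -40, "dy": -230, "dz": -18, "rx": 0, "ry": 0, "rz": 0}, {"dx": -45, "dy": -260, "dz": -18, "rx": 0, "ry": 0, "rz": 0}], hand=0)

```text
time: 17.57
tcp_pos: [616.4, 66.2, 139.7]
orientation: [-3.141, 0.001, 3.138]
wrist_force: [0.1, 0.1, 0.2]
gripper_width: 7.2
grasp_force: 0.0
```

Request:
send_rows(targets=[{"dx": -5, "dy": -30, "dz": 0, "rx": 0, "ry": 0, "rz": 0}, {"dx": -10, "dy": -60, "dz": 0, "rx": 0, "ry": 0, "rz": 0}, {"dx": -15, "dy": -80, "dz": 0, "rx": 0, "ry": 0, "rz": 0}, {"dx": -15, "dy": -86, "dz": 0, "rx": 0, "ry": 0, "rz": 0}, {"dx": -15, "dy": -86, "dz": 0, "rx": 0, "ry": 0, "rz": 0}, {"dx": -15, "dy": -86, "dz": 0, "rx": 0, "ry": 0, "rz": 0}, {"dx": -15, "dy": -86, "dz": 0, "rx": 0, "ry": 0, "rz": 0}, {"dx": -15, "dy": -86, "dz": 0, "rx": 0, "ry": 0, "rz": 0}])

```text
time: 18.23
tcp_pos: [630.7, -14.2, 138.6]
orientation: [3.14, -0.0, -3.14]
wrist_force: [0.0, 0.2, -0.3]
gripper_width: 0.7
grasp_force: 0.0
```

```bash
python3 b.py 632.5 -17 82 1.5708;python3 -c "
from h import *
for c in('scene','top'):
  grab(c,c+'5.png');marks(c,['tray','flat_pack','pack1'])"
```

```text
{'time': np.float64(18.233), 'q': array([-0.244,  0.498,  0.229,  1.755, -0.14 ,  0.904,  1.616]), 'tcp_pos': array([630.72 , -14.248, 138.649]), 'orientation': array([ 3.14, -0.  , -3.14]), 'wrist_force': array([ 0.015,  0.178, -0.274]), 'gripper_width': np.float64(0.673), 'grasp_force': np.float64(0.0)}
shift [-1.8 -2.8 56.6] ytool [-0.001  1.     0.001]
turn [ 0.001 -0.     0.001]
scene tray [524 325   0] 0.68
scene flat_pack [ 551 -301    3] 0.93
scene pack1 [ 650 -310    2] 0.77
scene pack1 [405 -39  -2] 0.75
scene pack1 [ 569 -194    3] 0.71
scene pack1 [630 -19  28] 0.64
top tray [521 329  -1] 0.89
top flat_pack [ 552 -304    0] 0.6
top pack1 [569 331   0] 0.86
top pack1 [ 577 -192   -4] 0.53
top pack1 [ 650 -311   -5] 0.52
```

Request:
send_rows(targets=[{"dx": -1, "dy": -2, "dz": 15, "rx": 0, "ry": 0, "rz": 0}, {"dx": -1, "dy": -2, "dz": 30, "rx": 0, "ry": 0, "rz": 0}, {"dx": -1, "dy": -2, "dz": 42, "rx": 0, "ry": 0, "rz": 0}, {"dx": -1, "dy": -2, "dz": 49, "rx": 0, "ry": 0, "rz": 0}, {"dx": -1, "dy": -2, "dz": 53, "rx": 0, "ry": 0, "rz": 0}, {"dx": -1, "dy": -2, "dz": 56, "rx": 0, "ry": 0, "rz": 0}, {"dx": -1, "dy": -2, "dz": 57, "rx": 0, "ry": 0, "rz": 0}, {"dx": -1, "dy": -2, "dz": 57, "rx": 0, "ry": 0, "rz": 0}])

```text
time: 19.3
tcp_pos: [631.9, -18.8, 82.3]
orientation: [3.141, -0.0, 3.14]
wrist_force: [-2.6, -0.7, 5.2]
gripper_width: 0.7
grasp_force: 2.7
```

Request:
send_rows(targets=[{"dx": 0, "dy": 0, "dz": 1, "rx": 0, "ry": 0, "rz": 0}, {"dx": 0, "dy": 0, "dz": 1, "rx": 0, "ry": 0, "rz": 0}, {"dx": 0, "dy": 0, "dz": -8, "rx": 0, "ry": 0, "rz": 0}, {"dx": 0, "dy": 0, "dz": -18, "rx": 0, "ry": 0, "rz": 0}, {"dx": 0, "dy": 0, "dz": -28, "rx": 0, "ry": 0, "rz": 0}, {"dx": 0, "dy": 0, "dz": -38, "rx": 0, "ry": 0, "rz": 0}, {"dx": 0, "dy": 0, "dz": -48, "rx": 0, "ry": 0, "rz": 0}, {"dx": 0, "dy": 0, "dz": -57, "rx": 0, "ry": 0, "rz": 0}])

```text
time: 19.97
tcp_pos: [632.2, -18.8, 140.2]
orientation: [3.141, 0.001, 3.14]
wrist_force: [0.4, 0.4, -0.0]
gripper_width: 0.4
grasp_force: 0.0
```

Request:
send_rows(targets=[{"dx": 0, "dy": 0, "dz": 0, "rx": 0, "ry": 0, "rz": 0}, {"dx": 0, "dy": 0, "dz": 0, "rx": 0, "ry": 0, "rz": 0}, {"dx": 0, "dy": 0, "dz": 0, "rx": 0, "ry": 0, "rz": 0}, {"dx": 0, "dy": 0, "dz": 0, "rx": 0, "ry": 0, "rz": 0}, {"dx": 0, "dy": 0, "dz": 0, "rx": 0, "ry": 0, "rz": 0}, {"dx": 0, "dy": 0, "dz": 0, "rx": 0, "ry": 0, "rz": 0}, {"dx": 0, "dy": 0, "dz": 0, "rx": 0, "ry": 0, "rz": 0}, {"dx": 0, "dy": 0, "dz": 0, "rx": 0, "ry": 0, "rz": 0}], hand=72)

```text
time: 20.63
tcp_pos: [631.8, -18.9, 138.4]
orientation: [-3.142, -0.0, 3.14]
wrist_force: [0.7, -0.3, 0.3]
gripper_width: 50.3
grasp_force: 0.0
```

```bash
python3 b.py 632.5 -17 87 1.5708;python3 -c "
from h import *
for c in('scene','top'):
  grab(c,c+'6.png');marks(c,['pack1'])"
```

```text
{'time': np.float64(20.633), 'q': array([-0.239,  0.5  ,  0.231,  1.752, -0.14 ,  0.905,  1.621]), 'tcp_pos': array([631.763, -18.866, 138.397]), 'orientation': array([-3.142, -0.   ,  3.14 ]), 'wrist_force': array([ 0.738, -0.272,  0.256]), 'gripper_width': np.float64(50.276), 'grasp_force': np.float64(0.0)}
shift [-0.8  1.9 51.4] ytool [ 0.002  1.    -0.   ]
turn [-0.    -0.    -0.002]
scene pack1 [ 651 -314   -2] 0.87
scene pack1 [629 -20  58] 0.78
scene pack1 [406 -42  -2] 0.7
scene pack1 [576 326   5] 0.59
top pack1 [ 651 -312   -1] 0.88
top pack1 [570 329   1] 0.8
top pack1 [ 576 -191   -2] 0.61
```

Pack 3 is up (z 58). Grip it and lift it out.

Request:
send_rows(targets=[{"dx": 0, "dy": 2, "dz": 9, "rx": 0, "ry": 0, "rz": 0}, {"dx": 0, "dy": 2, "dz": 18, "rx": 0, "ry": 0, "rz": 0}, {"dx": 0, "dy": 2, "dz": 27, "rx": 0, "ry": 0, "rz": 0}, {"dx": 0, "dy": 2, "dz": 36, "rx": 0, "ry": 0, "rz": 0}, {"dx": 0, "dy": 2, "dz": 43, "rx": 0, "ry": 0, "rz": 0}, {"dx": 0, "dy": 2, "dz": 49, "rx": 0, "ry": 0, "rz": 0}, {"dx": 0, "dy": 2, "dz": 51, "rx": 0, "ry": 0, "rz": 0}, {"dx": 0, "dy": 2, "dz": 51, "rx": 0, "ry": 0, "rz": 0}])

```text
time: 21.5
tcp_pos: [631.5, -16.9, 86.8]
orientation: [-3.141, -0.001, 3.14]
wrist_force: [-0.7, -0.0, -0.3]
gripper_width: 63.3
grasp_force: 0.0
```

Request:
send_rows(targets=[{"dx": 0, "dy": 0, "dz": 0, "rx": 0, "ry": 0, "rz": 0}, {"dx": 0, "dy": 0, "dz": 0, "rx": 0, "ry": 0, "rz": 0}, {"dx": 0, "dy": 0, "dz": 0, "rx": 0, "ry": 0, "rz": 0}, {"dx": 0, "dy": 0, "dz": 0, "rx": 0, "ry": 0, "rz": 0}, {"dx": 0, "dy": 0, "dz": 0, "rx": 0, "ry": 0, "rz": 0}, {"dx": 0, "dy": 0, "dz": 0, "rx": 0, "ry": 0, "rz": 0}, {"dx": 0, "dy": 0, "dz": 0, "rx": 0, "ry": 0, "rz": 0}, {"dx": 0, "dy": 0, "dz": 0, "rx": 0, "ry": 0, "rz": 0}], hand=0, squeeze=25)

```text
time: 22.17
tcp_pos: [632.2, -17.1, 88.0]
orientation: [-3.141, 0.001, 3.14]
wrist_force: [0.2, -1.1, 3.9]
gripper_width: 43.6
grasp_force: 25.0
```

Request:
send_rows(targets=[{"dx": 0, "dy": 0, "dz": -4, "rx": 0, "ry": 0, "rz": 0}, {"dx": 0, "dy": 0, "dz": -10, "rx": 0, "ry": 0, "rz": 0}, {"dx": 0, "dy": 0, "dz": -18, "rx": 0, "ry": 0, "rz": 0}, {"dx": 0, "dy": 0, "dz": -28, "rx": 0, "ry": 0, "rz": 0}, {"dx": 0, "dy": 0, "dz": -38, "rx": 0, "ry": 0, "rz": 0}, {"dx": 0, "dy": 0, "dz": -48, "rx": 0, "ry": 0, "rz": 0}, {"dx": 0, "dy": 0, "dz": -56, "rx": 0, "ry": 0, "rz": 0}, {"dx": 0, "dy": 0, "dz": -60, "rx": 0, "ry": 0, "rz": 0}])

```text
time: 22.83
tcp_pos: [632.6, -16.7, 149.6]
orientation: [3.141, 0.002, 3.14]
wrist_force: [-0.5, -0.8, -1.4]
gripper_width: 43.9
grasp_force: 25.0
```

```bash
python3 b.py 473 322 147 1.5708
```

```text
{'time': np.float64(22.833), 'q': array([-0.245,  0.487,  0.234,  1.744, -0.137,  0.924,  1.615]), 'tcp_pos': array([632.606, -16.71 , 149.592]), 'orientation': array([3.141e+00, 2.000e-03, 3.140e+00]), 'wrist_force': array([-0.527, -0.819, -1.394]), 'gripper_width': np.float64(43.899), 'grasp_force': np.float64(24.993)}
shift [160.2 338.4   2.4] ytool [0.002 1.    0.   ]
turn [ 0.     0.002 -0.002]
```

Request:
send_rows(targets=[{"dx": 8, "dy": 16, "dz": 0, "rx": 0, "ry": 0, "rz": 0}, {"dx": 20, "dy": 42, "dz": 0, "rx": 0, "ry": 0, "rz": 0}, {"dx": 34, "dy": 72, "dz": 0, "rx": 0, "ry": 0, "rz": 0}, {"dx": 48, "dy": 102, "dz": 0, "rx": 0, "ry": 0, "rz": 0}, {"dx": 62, "dy": 132, "dz": 0, "rx": 0, "ry": 0, "rz": 0}, {"dx": 76, "dy": 162, "dz": 0, "rx": 0, "ry": 0, "rz": 0}, {"dx": 90, "dy": 192, "dz": 0, "rx": 0, "ry": 0, "rz": 0}, {"dx": 104, "dy": 222, "dz": 0, "rx": 0, "ry": 0, "rz": 0}])

```text
time: 23.5
tcp_pos: [527.3, 206.7, 147.9]
orientation: [3.141, 0.0, 3.14]
wrist_force: [0.4, 0.4, -1.6]
gripper_width: 44.0
grasp_force: 25.0
```

Request:
send_rows(targets=[{"dx": 14, "dy": 30, "dz": 0, "rx": 0, "ry": 0, "rz": 0}, {"dx": 28, "dy": 60, "dz": 0, "rx": 0, "ry": 0, "rz": 0}, {"dx": 42, "dy": 88, "dz": 0, "rx": 0, "ry": 0, "rz": 0}, {"dx": 51, "dy": 106, "dz": 0, "rx": 0, "ry": 0, "rz": 0}, {"dx": 56, "dy": 116, "dz": 0, "rx": 0, "ry": 0, "rz": 0}, {"dx": 56, "dy": 116, "dz": 0, "rx": 0, "ry": 0, "rz": 0}, {"dx": 56, "dy": 116, "dz": 0, "rx": 0, "ry": 0, "rz": 0}, {"dx": 56, "dy": 116, "dz": 0, "rx": 0, "ry": 0, "rz": 0}])

```text
time: 24.17
tcp_pos: [473.6, 319.4, 147.7]
orientation: [-3.14, 0.0, 3.137]
wrist_force: [0.1, -0.4, -1.3]
gripper_width: 43.4
grasp_force: 25.0
```

```bash
python3 b.py 473 322 31 1.5708;python3 -c "
from h import *
for c in('scene','top'):
  grab(c,c+'7.png');marks(c,['tray','flat_pack','pack1'])
a=cv2.imread('pics/top7.png')[150:290,80:280];b=cv2.imread('pics/scene7.png')[130:270,120:320];cv2.imwrite('pics/c7.png',cv2.resize(np.hstack([a,b]),None,fx=2,fy=2,interpolation=2))"
```

```text
{'time': np.float64(24.167), 'q': array([-0.823,  0.393,  0.152,  1.888, -0.074,  0.866,  0.932]), 'tcp_pos': array([473.588, 319.359, 147.683]), 'orientation': array([-3.14 ,  0.   ,  3.137]), 'wrist_force': array([ 0.125, -0.44 , -1.259]), 'gripper_width': np.float64(43.432), 'grasp_force': np.float64(24.993)}
shift [  0.7   2.8 116.7] ytool [ 0.004  1.    -0.001]
turn [-0.001  0.    -0.004]
scene tray [524 326   1] 0.73
scene flat_pack [ 552 -302    2] 0.77
scene pack1 [576 327   2] 0.73
scene pack1 [ 569 -190    2] 0.66
scene pack1 [404 -38  -1] 0.57
scene pack1 [ 651 -311    0] 0.56
top tray [524 327  -5] 0.68
top pack1 [ 651 -310   -4] 0.75
top pack1 [569 329   2] 0.72
top pack1 [ 580 -192    0] 0.71
top pack1 [407 -45   0] 0.61
```

View pics/c7.png

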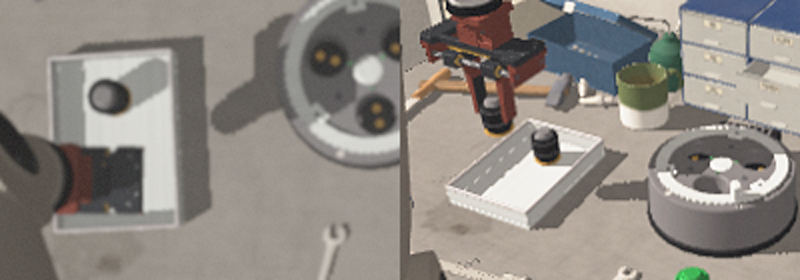

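Pack 2 stands in the tray (crop (110,97) top view, (545,145) scene view), with the second pack above its slot. Lowering it.

Request:
send_rows(targets=[{"dx": 0, "dy": 2, "dz": 15, "rx": 0, "ry": 0, "rz": 0}, {"dx": 0, "dy": 2, "dz": 35, "rx": 0, "ry": 0, "rz": 0}, {"dx": 0, "dy": 2, "dz": 55, "rx": 0, "ry": 0, "rz": 0}, {"dx": 0, "dy": 2, "dz": 75, "rx": 0, "ry": 0, "rz": 0}, {"dx": 0, "dy": 2, "dz": 92, "rx": 0, "ry": 0, "rz": 0}, {"dx": 0, "dy": 2, "dz": 105, "rx": 0, "ry": 0, "rz": 0}, {"dx": 0, "dy": 2, "dz": 112, "rx": 0, "ry": 0, "rz": 0}, {"dx": 0, "dy": 2, "dz": 115, "rx": 0, "ry": 0, "rz": 0}])

```text
time: 25.23
tcp_pos: [472.0, 323.0, 31.6]
orientation: [-3.14, -0.001, 3.14]
wrist_force: [0.9, 0.0, -0.7]
gripper_width: 43.3
grasp_force: 25.0
```

Request:
send_rows(targets=[{"dx": 0, "dy": 0, "dz": 0.5, "rx": 0, "ry": 0, "rz": 0}, {"dx": 0, "dy": 0, "dz": 1, "rx": 0, "ry": 0, "rz": 0}, {"dx": 0, "dy": 0, "dz": 1.5, "rx": 0, "ry": 0, "rz": 0}, {"dx": 0, "dy": 0, "dz": 2, "rx": 0, "ry": 0, "rz": 0}, {"dx": 0, "dy": 0, "dz": 2, "rx": 0, "ry": 0, "rz": 0}, {"dx": 0, "dy": 0, "dz": 2, "rx": 0, "ry": 0, "rz": 0}, {"dx": 0, "dy": 0, "dz": 2, "rx": 0, "ry": 0, "rz": 0}, {"dx": 0, "dy": 0, "dz": 2, "rx": 0, "ry": 0, "rz": 0}])

```text
time: 25.9
tcp_pos: [472.7, 323.6, 30.9]
orientation: [3.141, 0.0, 3.14]
wrist_force: [-0.4, -0.1, -0.2]
gripper_width: 43.2
grasp_force: 25.0
```

Request:
send_rows(targets=[{"dx": 0, "dy": 0, "dz": 0, "rx": 0, "ry": 0, "rz": 0}, {"dx": 0, "dy": 0, "dz": 0, "rx": 0, "ry": 0, "rz": 0}, {"dx": 0, "dy": 0, "dz": 0, "rx": 0, "ry": 0, "rz": 0}, {"dx": 0, "dy": 0, "dz": -8, "rx": 0, "ry": 0, "rz": 0}, {"dx": 0, "dy": 0, "dz": -25, "rx": 0, "ry": 0, "rz": 0}, {"dx": 0, "dy": 0, "dz": -55, "rx": 0, "ry": 0, "rz": 0}, {"dx": 0, "dy": 0, "dz": -85, "rx": 0, "ry": 0, "rz": 0}, {"dx": 0, "dy": 0, "dz": -115, "rx": 0, "ry": 0, "rz": 0}], hand=70)

```text
time: 26.57
tcp_pos: [472.3, 323.2, 147.4]
orientation: [-3.141, -0.0, 3.14]
wrist_force: [0.8, 0.6, 0.1]
gripper_width: 61.6
grasp_force: 0.0
```

Request:
send_rows(targets=[{"dx": -3, "dy": -20, "dz": 0, "rx": 0, "ry": 0, "rz": 0}, {"dx": -6, "dy": -50, "dz": 0, "rx": 0, "ry": 0, "rz": 0}, {"dx": -9, "dy": -80, "dz": 0, "rx": 0, "ry": 0, "rz": 0}, {"dx": -13, "dy": -110, "dz": 0, "rx": 0, "ry": 0, "rz": 0}, {"dx": -17, "dy": -140, "dz": 0, "rx": 0, "ry": 0, "rz": 0}, {"dx": -21, "dy": -170, "dz": 0, "rx": 0, "ry": 0, "rz": 0}, {"dx": -25, "dy": -200, "dz": 0, "rx": 0, "ry": 0, "rz": 0}, {"dx": -29, "dy": -230, "dz": 0, "rx": 0, "ry": 0, "rz": 0}])

```text
time: 27.23
tcp_pos: [501.1, 92.0, 146.4]
orientation: [3.141, 0.001, 3.14]
wrist_force: [0.9, 0.1, 0.5]
gripper_width: 61.6
grasp_force: 0.0
```

Request:
send_rows(targets=[{"dx": -4, "dy": -30, "dz": 0, "rx": 0, "ry": 0, "rz": 0}, {"dx": -8, "dy": -60, "dz": 0, "rx": 0, "ry": 0, "rz": 0}, {"dx": -12, "dy": -90, "dz": 0, "rx": 0, "ry": 0, "rz": 0}, {"dx": -16, "dy": -120, "dz": 0, "rx": 0, "ry": 0, "rz": 0}, {"dx": -20, "dy": -150, "dz": 0, "rx": 0, "ry": 0, "rz": 0}, {"dx": -24, "dy": -180, "dz": 0, "rx": 0, "ry": 0, "rz": 0}, {"dx": -28, "dy": -205, "dz": 0, "rx": 0, "ry": 0, "rz": 0}, {"dx": -30, "dy": -225, "dz": 0, "rx": 0, "ry": 0, "rz": 0}])

```text
time: 27.9
tcp_pos: [530.9, -134.3, 146.5]
orientation: [-3.141, 0.001, 3.138]
wrist_force: [0.6, 1.2, -0.5]
gripper_width: 61.1
grasp_force: 0.0
```

```bash
python3 b.py 552 -303 147 1.5708;python3 -c "
from h import *
for c in('scene','top'):
  d=grab(c,c+'8.png');marks(c,['tray','flat_pack','pack1'])
  o=arm.outline_of(c,'flat_pack')
  if c=='top' and o:
    v,u=np.nonzero(o[0]['region']);print(u.mean(),v.mean(),len(u),px2z(d,u.mean(),v.mean(),40))"
```

```text
{'time': np.float64(27.9), 'q': array([-0.112,  0.366,  0.305,  1.953, -0.144,  0.842,  1.837]), 'tcp_pos': array([ 530.856, -134.297,  146.457]), 'orientation': array([-3.141e+00,  1.000e-03,  3.138e+00]), 'wrist_force': array([ 0.559,  1.229, -0.537]), 'gripper_width': np.float64(61.12), 'grasp_force': np.float64(0.0)}
shift [ -21.8 -168.6   -0.4] ytool [ 0.004  1.    -0.001]
turn [-0.001  0.001 -0.004]
scene tray [525 327   0] 0.66
scene tray [471 319   0] 0.58
scene flat_pack [ 551 -300    5] 0.68
scene pack1 [ 570 -193    4] 0.77
scene pack1 [469 324   1] 0.74
scene pack1 [406 -44  -2] 0.7
scene pack1 [ 653 -311    1] 0.66
top tray [525 326  -2] 0.81
top flat_pack [525 327  -4] 0.29
top pack1 [ 650 -311   -3] 0.88
top pack1 [571 332   2] 0.72
top pack1 [473 326   2] 0.7
top pack1 [404 -40  -2] 0.5
401.2795698924731 205.168458781362 279 [ 553.13618921 -304.28860491   40.        ]
```

Request:
send_rows(targets=[{"dx": -4, "dy": -30, "dz": 0, "rx": 0, "ry": 0, "rz": 0}, {"dx": -8, "dy": -60, "dz": 0, "rx": 0, "ry": 0, "rz": 0}, {"dx": -12, "dy": -90, "dz": 0, "rx": 0, "ry": 0, "rz": 0}, {"dx": -16, "dy": -120, "dz": 0, "rx": 0, "ry": 0, "rz": 0}, {"dx": -19, "dy": -145, "dz": 0, "rx": 0, "ry": 0, "rz": 0}, {"dx": -20, "dy": -160, "dz": 0, "rx": 0, "ry": 0, "rz": 0}, {"dx": -20, "dy": -166, "dz": 0, "rx": 0, "ry": 0, "rz": 0}, {"dx": -20, "dy": -166, "dz": 0, "rx": 0, "ry": 0, "rz": 0}], hand=80)

```text
time: 29.07
tcp_pos: [550.0, -298.3, 145.4]
orientation: [-3.141, -0.0, 3.138]
wrist_force: [0.4, -0.2, 0.7]
gripper_width: 70.4
grasp_force: 0.0
```

```bash
python3 b.py 552 -303 27 1.5708;python3 -c "
from h import *
for c in('scene','top'):
  d=grab(c,c+'9.png');marks(c,['flat_pack'])"
```

```text
{'time': np.float64(29.067), 'q': array([ 0.154,  0.491,  0.329,  1.768, -0.193,  0.914,  2.133]), 'tcp_pos': array([ 550.004, -298.343,  145.444]), 'orientation': array([-3.141, -0.   ,  3.138]), 'wrist_force': array([ 0.36 , -0.209,  0.723]), 'gripper_width': np.float64(70.4), 'grasp_force': np.float64(0.0)}
shift [ -2.1  -4.6 118.4] ytool [ 0.003  1.    -0.   ]
turn [-0.    -0.    -0.003]
scene flat_pack [ 554 -299    0] 0.54
top flat_pack [ 552 -304    1] 0.41
```

Request:
send_rows(targets=[{"dx": -2, "dy": -3, "dz": 10, "rx": 0, "ry": 0, "rz": 0}, {"dx": -2, "dy": -3, "dz": 30, "rx": 0, "ry": 0, "rz": 0}, {"dx": -2, "dy": -3, "dz": 50, "rx": 0, "ry": 0, "rz": 0}, {"dx": -2, "dy": -3, "dz": 70, "rx": 0, "ry": 0, "rz": 0}, {"dx": -2, "dy": -3, "dz": 90, "rx": 0, "ry": 0, "rz": 0}, {"dx": -2, "dy": -3, "dz": 107, "rx": 0, "ry": 0, "rz": 0}, {"dx": -2, "dy": -3, "dz": 116, "rx": 0, "ry": 0, "rz": 0}, {"dx": -2, "dy": -3, "dz": 118, "rx": 0, "ry": 0, "rz": 0}])

```text
time: 29.93
tcp_pos: [551.3, -299.4, 25.4]
orientation: [3.14, -0.003, 3.141]
wrist_force: [-0.5, -0.3, 0.0]
gripper_width: 70.3
grasp_force: 0.0
```

Request:
send_rows(targets=[{"dx": 0, "dy": 0, "dz": 0, "rx": 0, "ry": 0, "rz": 0}, {"dx": 0, "dy": 0, "dz": 0, "rx": 0, "ry": 0, "rz": 0}, {"dx": 0, "dy": 0, "dz": 0, "rx": 0, "ry": 0, "rz": 0}, {"dx": 0, "dy": 0, "dz": 0, "rx": 0, "ry": 0, "rz": 0}, {"dx": 0, "dy": 0, "dz": 0, "rx": 0, "ry": 0, "rz": 0}, {"dx": 0, "dy": 0, "dz": 0, "rx": 0, "ry": 0, "rz": 0}, {"dx": 0, "dy": 0, "dz": 0, "rx": 0, "ry": 0, "rz": 0}, {"dx": 0, "dy": 0, "dz": 0, "rx": 0, "ry": 0, "rz": 0}], hand=0, squeeze=25)

```text
time: 30.6
tcp_pos: [553.1, -301.3, 28.7]
orientation: [-3.141, 0.002, 3.14]
wrist_force: [-0.5, -0.1, 6.4]
gripper_width: 43.4
grasp_force: 25.0
```

```bash
python3 b.py 552 -303 28 1.5708;python3 -c "
from h import *
for c in('scene','top'):
  d=grab(c,c+'10.png');marks(c,['flat_pack'])
a=cv2.imread('pics/top10.png')[130:270,330:490];b=cv2.imread('pics/scene10.png')[180:320,310:470];cv2.imwrite('pics/c10.png',cv2.resize(np.hstack([a,b]),None,fx=2.4,fy=2.4,interpolation=2))"
```

```text
{'time': np.float64(30.6), 'q': array([ 0.2  ,  0.649,  0.274,  1.82 , -0.255,  0.705,  2.185]), 'tcp_pos': array([ 553.074, -301.26 ,   28.704]), 'orientation': array([-3.141e+00,  2.000e-03,  3.140e+00]), 'wrist_force': array([-0.533, -0.058,  6.389]), 'gripper_width': np.float64(43.372), 'grasp_force': np.float64(25.001)}
shift [ 1.1 -1.7  0.7] ytool [ 0.002  1.    -0.001]
turn [-0.001  0.002 -0.002]
scene flat_pack [ 550 -299    3] 0.8
```

View pics/c10.png

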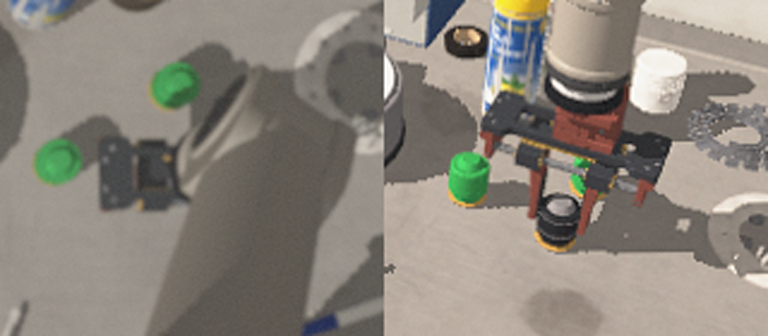

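Flat pack gripped (crop (560,215) in the scene view), body between the pads. Carrying it to bay 3.

Request:
send_rows(targets=[{"dx": 0, "dy": 0, "dz": -5, "rx": 0, "ry": 0, "rz": 0}, {"dx": 0, "dy": 0, "dz": -18, "rx": 0, "ry": 0, "rz": 0}, {"dx": 0, "dy": 0, "dz": -38, "rx": 0, "ry": 0, "rz": 0}, {"dx": 0, "dy": 0, "dz": -58, "rx": 0, "ry": 0, "rz": 0}, {"dx": 0, "dy": 0, "dz": -80, "rx": 0, "ry": 0, "rz": 0}, {"dx": 0, "dy": 0, "dz": -100, "rx": 0, "ry": 0, "rz": 0}, {"dx": 0, "dy": 0, "dz": -115, "rx": 0, "ry": 0, "rz": 0}, {"dx": 0, "dy": 0, "dz": -120, "rx": 0, "ry": 0, "rz": 0}])

```text
time: 31.47
tcp_pos: [553.4, -301.3, 150.9]
orientation: [-3.14, 0.004, 3.14]
wrist_force: [0.4, -0.6, -1.3]
gripper_width: 43.3
grasp_force: 25.0
```

Request:
send_rows(targets=[{"dx": -5, "dy": 20, "dz": 0, "rx": 0, "ry": 0, "rz": 0}, {"dx": -13, "dy": 48, "dz": 0, "rx": 0, "ry": 0, "rz": 0}, {"dx": -21, "dy": 76, "dz": 0, "rx": 0, "ry": 0, "rz": 0}, {"dx": -29, "dy": 104, "dz": 0, "rx": 0, "ry": 0, "rz": 0}, {"dx": -37, "dy": 132, "dz": 0, "rx": 0, "ry": 0, "rz": 0}, {"dx": -45, "dy": 160, "dz": 0, "rx": 0, "ry": 0, "rz": 0}, {"dx": -53, "dy": 188, "dz": 0, "rx": 0, "ry": 0, "rz": 0}, {"dx": -60, "dy": 215, "dz": 0, "rx": 0, "ry": 0, "rz": 0}])

```text
time: 32.13
tcp_pos: [612.4, -83.9, 147.2]
orientation: [3.141, -0.001, 3.14]
wrist_force: [-0.6, -1.2, -1.7]
gripper_width: 43.3
grasp_force: 25.0
```

Request:
send_rows(targets=[{"dx": -6, "dy": 22, "dz": 0, "rx": 0, "ry": 0, "rz": 0}, {"dx": -12, "dy": 42, "dz": 0, "rx": 0, "ry": 0, "rz": 0}, {"dx": -17, "dy": 58, "dz": 0, "rx": 0, "ry": 0, "rz": 0}, {"dx": -20, "dy": 67, "dz": 0, "rx": 0, "ry": 0, "rz": 0}, {"dx": -20, "dy": 69, "dz": 0, "rx": 0, "ry": 0, "rz": 0}, {"dx": -20, "dy": 69, "dz": 0, "rx": 0, "ry": 0, "rz": 0}, {"dx": -20, "dy": 69, "dz": 0, "rx": 0, "ry": 0, "rz": 0}, {"dx": -20, "dy": 69, "dz": 0, "rx": 0, "ry": 0, "rz": 0}])

```text
time: 32.8
tcp_pos: [632.4, -18.8, 147.6]
orientation: [-3.141, -0.0, 3.137]
wrist_force: [-0.1, -0.1, -0.7]
gripper_width: 43.8
grasp_force: 25.0
```

```bash
python3 b.py 632.3 -17 89 1.5708;python3 -c "
from h import *
for i in range(4):
  for c in('scene','top'):
    d=grab(c,c+'11.png');marks(c,['flat_pack'])
b=cv2.imread('pics/scene11.png')[150:270,220:350];cv2.imwrite('pics/c11.png',cv2.resize(b,None,fx=4.5,fy=4.5,interpolation=2))"
```

```text
{'time': np.float64(32.8), 'q': array([-0.281,  0.495,  0.289,  1.747, -0.169,  0.924,  1.644]), 'tcp_pos': array([632.397, -18.808, 147.632]), 'orientation': array([-3.141, -0.   ,  3.137]), 'wrist_force': array([-0.055, -0.132, -0.749]), 'gripper_width': np.float64(43.785), 'grasp_force': np.float64(24.999)}
shift [ 0.1  1.9 58.6] ytool [ 0.004  1.    -0.001]
turn [-0.001 -0.    -0.004]
scene flat_pack [630 -17 119] 0.64
scene flat_pack [632 -16 120] 0.56
top flat_pack [ 766 -276   -4] 0.15
scene flat_pack [635 -14 122] 0.79
scene flat_pack [552   6  78] 0.25
scene flat_pack [632 -16 120] 0.7
```

View pics/c11.png

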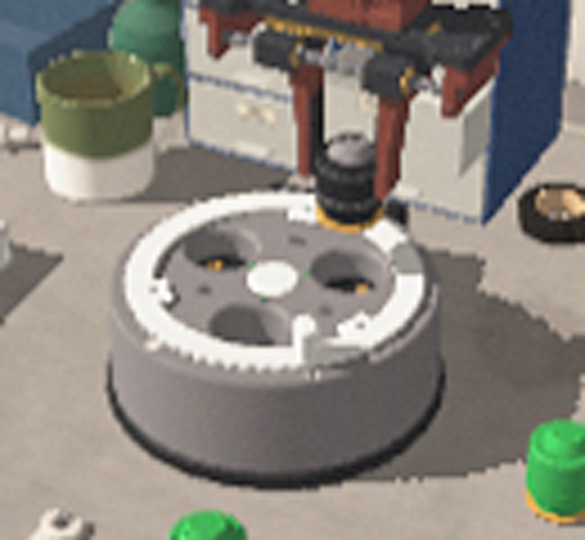

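The pack hangs over bay 3 (crop (347,190)), and its mouth at (352,270) is open. Lowering with a check at the mouth.

Request:
send_rows(targets=[{"dx": 0, "dy": 1, "dz": 8, "rx": 0, "ry": 0, "rz": 0}, {"dx": 0, "dy": 1, "dz": 18, "rx": 0, "ry": 0, "rz": 0}, {"dx": 0, "dy": 1, "dz": 26, "rx": 0, "ry": 0, "rz": 0}, {"dx": 0, "dy": 1, "dz": 32, "rx": 0, "ry": 0, "rz": 0}, {"dx": 0, "dy": 1, "dz": 35, "rx": 0, "ry": 0, "rz": 0}, {"dx": 0, "dy": 1, "dz": 37, "rx": 0, "ry": 0, "rz": 0}, {"dx": 0, "dy": 1, "dz": 39, "rx": 0, "ry": 0, "rz": 0}, {"dx": 0, "dy": 1, "dz": 41, "rx": 0, "ry": 0, "rz": 0}])

```text
time: 34.27
tcp_pos: [633.1, -15.9, 106.7]
orientation: [3.142, 0.0, 3.14]
wrist_force: [-1.0, 0.9, -1.7]
gripper_width: 43.2
grasp_force: 25.0
```

Request:
send_rows(targets=[{"dx": 0, "dy": 0, "dz": 2, "rx": 0, "ry": 0, "rz": 0}, {"dx": 0, "dy": 0, "dz": 4, "rx": 0, "ry": 0, "rz": 0}, {"dx": 0, "dy": 0, "dz": 6, "rx": 0, "ry": 0, "rz": 0}, {"dx": 0, "dy": 0, "dz": 8, "rx": 0, "ry": 0, "rz": 0}, {"dx": 0, "dy": 0, "dz": 9, "rx": 0, "ry": 0, "rz": 0}, {"dx": 0, "dy": 0, "dz": 10, "rx": 0, "ry": 0, "rz": 0}, {"dx": 0, "dy": 0, "dz": 10, "rx": 0, "ry": 0, "rz": 0}, {"dx": 0, "dy": 0, "dz": 10, "rx": 0, "ry": 0, "rz": 0}])

```text
time: 34.93
tcp_pos: [632.4, -16.7, 96.2]
orientation: [-3.141, -0.001, 3.139]
wrist_force: [-2.3, -5.5, -2.3]
gripper_width: 43.6
grasp_force: 25.0
```

Request:
send_rows(targets=[{"dx": 0, "dy": -1, "dz": 1, "rx": 0, "ry": 0, "rz": 0}, {"dx": 0, "dy": -1, "dz": 2, "rx": 0, "ry": 0, "rz": 0}, {"dx": 0, "dy": -1, "dz": 3, "rx": 0, "ry": 0, "rz": 0}, {"dx": 0, "dy": -1, "dz": 4, "rx": 0, "ry": 0, "rz": 0}, {"dx": 0, "dy": -1, "dz": 5, "rx": 0, "ry": 0, "rz": 0}, {"dx": 0, "dy": -1, "dz": 6, "rx": 0, "ry": 0, "rz": 0}, {"dx": 0, "dy": -1, "dz": 7, "rx": 0, "ry": 0, "rz": 0}, {"dx": 0, "dy": -1, "dz": 7, "rx": 0, "ry": 0, "rz": 0}])

```text
time: 35.6
tcp_pos: [632.4, -17.3, 89.4]
orientation: [-3.141, -0.001, 3.139]
wrist_force: [-2.9, -4.9, -0.9]
gripper_width: 43.5
grasp_force: 25.0
```

Request:
send_rows(targets=[{"dx": 0, "dy": 0, "dz": 0, "rx": 0, "ry": 0, "rz": 0}, {"dx": 0, "dy": 0, "dz": 0, "rx": 0, "ry": 0, "rz": 0}, {"dx": 0, "dy": 0, "dz": 0, "rx": 0, "ry": 0, "rz": 0}, {"dx": 0, "dy": 0, "dz": 0, "rx": 0, "ry": 0, "rz": 0}, {"dx": 0, "dy": 0, "dz": 0, "rx": 0, "ry": 0, "rz": 0}, {"dx": 0, "dy": 0, "dz": 0, "rx": 0, "ry": 0, "rz": 0}, {"dx": 0, "dy": 0, "dz": 0, "rx": 0, "ry": 0, "rz": 0}, {"dx": 0, "dy": 0, "dz": 0, "rx": 0, "ry": 0, "rz": 0}], hand=72)

```text
time: 36.27
tcp_pos: [632.9, -16.7, 89.7]
orientation: [3.141, 0.0, 3.14]
wrist_force: [1.1, -0.4, -1.4]
gripper_width: 63.3
grasp_force: 0.0
```

Request:
send_rows(targets=[{"dx": 0, "dy": 0, "dz": -5, "rx": 0, "ry": 0, "rz": 0}, {"dx": 0, "dy": 0, "dz": -12, "rx": 0, "ry": 0, "rz": 0}, {"dx": 0, "dy": 0, "dz": -20, "rx": 0, "ry": 0, "rz": 0}, {"dx": 0, "dy": 0, "dz": -28, "rx": 0, "ry": 0, "rz": 0}, {"dx": 0, "dy": 0, "dz": -36, "rx": 0, "ry": 0, "rz": 0}, {"dx": 0, "dy": 0, "dz": -44, "rx": 0, "ry": 0, "rz": 0}, {"dx": 0, "dy": 0, "dz": -50, "rx": 0, "ry": 0, "rz": 0}, {"dx": 0, "dy": 0, "dz": -50, "rx": 0, "ry": 0, "rz": 0}])

```text
time: 36.93
tcp_pos: [633.9, -16.9, 141.5]
orientation: [3.141, 0.003, 3.14]
wrist_force: [1.2, -0.0, -0.2]
gripper_width: 63.1
grasp_force: 0.0
```

Request:
send_rows(targets=[{"dx": 0, "dy": 0, "dz": 0, "rx": 0, "ry": 0, "rz": 0}, {"dx": 0, "dy": 0, "dz": 0, "rx": 0, "ry": 0, "rz": 0}, {"dx": 0, "dy": 0, "dz": 0, "rx": 0, "ry": 0, "rz": 0}, {"dx": 0, "dy": 0, "dz": 0, "rx": 0, "ry": 0, "rz": 0}, {"dx": 0, "dy": 0, "dz": 0, "rx": 0, "ry": 0, "rz": 0}, {"dx": 0, "dy": 0, "dz": 0, "rx": 0, "ry": 0, "rz": 0}, {"dx": 0, "dy": 0, "dz": 0, "rx": 0, "ry": 0, "rz": 0}, {"dx": 0, "dy": 0, "dz": 0, "rx": 0, "ry": 0, "rz": 0}], hand=0)

```text
time: 37.6
tcp_pos: [632.8, -16.8, 139.5]
orientation: [3.142, -0.0, 3.14]
wrist_force: [0.4, -0.1, -0.4]
gripper_width: 13.1
grasp_force: 0.0
```

```bash
python3 b.py 632.5 -17 82 1.5708;python3 -c "
from h import *
for c in('scene','top'):
    d=grab(c,c+'12.png');marks(c,['flat_pack','tray','pack1'])
b=cv2.imread('pics/scene12.png')[150:270,220:350];cv2.imwrite('pics/c12.png',cv2.resize(b,None,fx=4.5,fy=4.5,interpolation=2))"
```

```text
{'time': np.float64(37.6), 'q': array([-0.281,  0.505,  0.285,  1.752, -0.173,  0.909,  1.646]), 'tcp_pos': array([632.833, -16.842, 139.526]), 'orientation': array([ 3.142, -0.   ,  3.14 ]), 'wrist_force': array([ 0.415, -0.107, -0.447]), 'gripper_width': np.float64(13.142), 'grasp_force': np.float64(0.0)}
shift [ 0.3 -0.2 57.5] ytool [0.002 1.    0.   ]
turn [ 0.    -0.    -0.002]
scene flat_pack [630 -18  60] 0.72
scene tray [524 324   3] 0.57
scene pack1 [ 574 -192    1] 0.8
scene pack1 [470 324   3] 0.58
scene pack1 [404 -42  -3] 0.57
scene pack1 [ 650 -314    1] 0.53
top tray [524 324  -5] 0.67
top pack1 [ 576 -191   -1] 0.86
top pack1 [ 652 -310   -7] 0.7
top pack1 [474 324   3] 0.64
top pack1 [569 329   1] 0.63
```

View pics/c12.png

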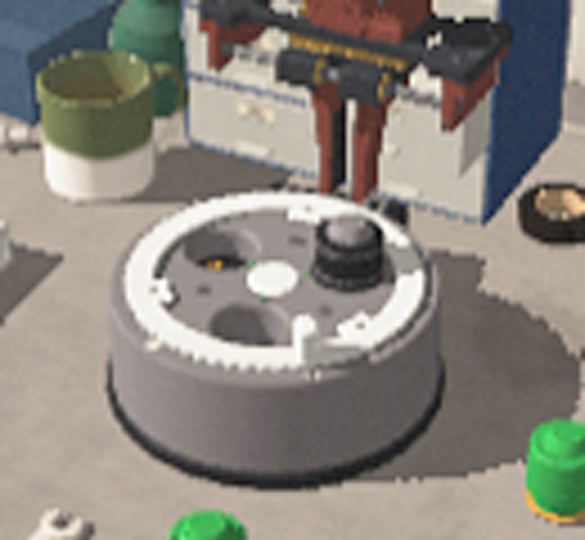

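The flat pack stands upright in bay 3 on its raised ejector (crop (350,250)). Pressing down.

Request:
send_rows(targets=[{"dx": 0, "dy": 0, "dz": 8, "rx": 0, "ry": 0, "rz": 0}, {"dx": 0, "dy": 0, "dz": 15, "rx": 0, "ry": 0, "rz": 0}, {"dx": 0, "dy": 0, "dz": 21, "rx": 0, "ry": 0, "rz": 0}, {"dx": 0, "dy": 0, "dz": 25, "rx": 0, "ry": 0, "rz": 0}, {"dx": 0, "dy": 0, "dz": 30, "rx": 0, "ry": 0, "rz": 0}, {"dx": 0, "dy": 0, "dz": 35, "rx": 0, "ry": 0, "rz": 0}, {"dx": 0, "dy": 0, "dz": 41, "rx": 0, "ry": 0, "rz": 0}, {"dx": 0, "dy": 0, "dz": 47, "rx": 0, "ry": 0, "rz": 0}])

```text
time: 38.67
tcp_pos: [632.8, -16.9, 92.9]
orientation: [3.141, -0.0, 3.14]
wrist_force: [-2.9, 0.5, 9.8]
gripper_width: 0.5
grasp_force: 5.1
```

Request:
send_rows(targets=[{"dx": 0, "dy": 0, "dz": 4, "rx": 0, "ry": 0, "rz": 0}, {"dx": 0, "dy": 0, "dz": 7, "rx": 0, "ry": 0, "rz": 0}, {"dx": 0, "dy": 0, "dz": 9, "rx": 0, "ry": 0, "rz": 0}, {"dx": 0, "dy": 0, "dz": 10, "rx": 0, "ry": 0, "rz": 0}, {"dx": 0, "dy": 0, "dz": 11, "rx": 0, "ry": 0, "rz": 0}, {"dx": 0, "dy": 0, "dz": 11.5, "rx": 0, "ry": 0, "rz": 0}, {"dx": 0, "dy": 0, "dz": 11.5, "rx": 0, "ry": 0, "rz": 0}, {"dx": 0, "dy": 0, "dz": 11.5, "rx": 0, "ry": 0, "rz": 0}])

```text
time: 39.33
tcp_pos: [632.8, -16.9, 81.9]
orientation: [3.141, -0.0, 3.14]
wrist_force: [-3.2, -0.7, 9.7]
gripper_width: 0.2
grasp_force: 5.1
```

Request:
send_rows(targets=[{"dx": 0, "dy": 0, "dz": 0.5, "rx": 0, "ry": 0, "rz": 0}, {"dx": 0, "dy": 0, "dz": 0, "rx": 0, "ry": 0, "rz": 0}, {"dx": 0, "dy": 0, "dz": -5, "rx": 0, "ry": 0, "rz": 0}, {"dx": 0, "dy": 0, "dz": -15, "rx": 0, "ry": 0, "rz": 0}, {"dx": 0, "dy": 0, "dz": -27, "rx": 0, "ry": 0, "rz": 0}, {"dx": 0, "dy": 0, "dz": -40, "rx": 0, "ry": 0, "rz": 0}, {"dx": 0, "dy": 0, "dz": -52, "rx": 0, "ry": 0, "rz": 0}, {"dx": 0, "dy": 0, "dz": -60, "rx": 0, "ry": 0, "rz": 0}])

```text
time: 40.0
tcp_pos: [633.7, -16.9, 143.5]
orientation: [3.141, 0.002, 3.14]
wrist_force: [0.3, -0.4, 0.7]
gripper_width: 0.3
grasp_force: 0.0
```

```bash
python3 b.py 534 -39 142 2.313;python3 -c "
from h import *
for c in('scene','top'):
    d=grab(c,c+'13.png');marks(c,['flat_pack','ring_lug','pack1','tray'])
b=cv2.imread('pics/scene13.png')[150:270,220:350];cv2.imwrite('pics/c13.png',cv2.resize(b,None,fx=4.5,fy=4.5,interpolation=2))"
```

```text
{'time': np.float64(40.0), 'q': array([-0.282,  0.501,  0.287,  1.749, -0.172,  0.914,  1.645]), 'tcp_pos': array([633.72 , -16.932, 143.451]), 'orientation': array([3.141e+00, 2.000e-03, 3.140e+00]), 'wrist_force': array([ 0.295, -0.359,  0.653]), 'gripper_width': np.float64(0.271), 'grasp_force': np.float64(0.0)}
shift [ 99.7 -22.3   1.2] ytool [0.002 1.    0.   ]
turn [-0.001  0.002 -0.744]
scene flat_pack [632 -16  33] 0.52
scene ring_lug [532 -35 110] 0.61
scene pack1 [405 -41  -2] 0.89
scene pack1 [ 649 -312    0] 0.73
scene pack1 [472 321  -1] 0.63
scene pack1 [ 568 -190    0] 0.61
scene tray [522 326   2] 0.87
top ring_lug [612  68  81] 0.18
top pack1 [474 326   7] 0.69
top pack1 [ 651 -311   -2] 0.67
top pack1 [568 329  -3] 0.62
top pack1 [ 346 -121   -2] 0.34
top tray [527 328  -4] 0.93
```

View pics/c13.png

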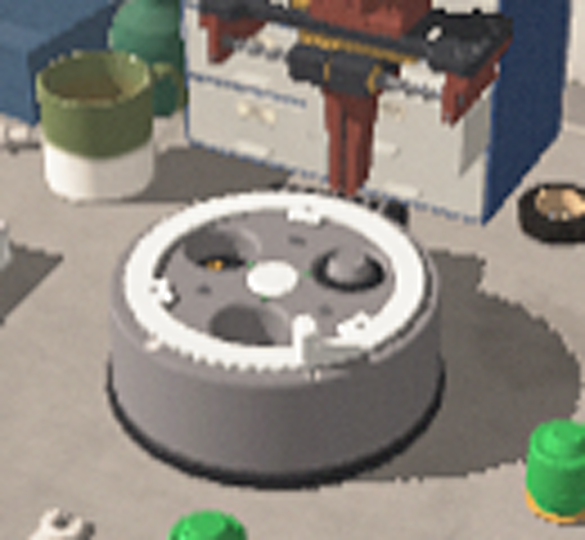

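The flat pack is latched down (crop (350,268), crown just above the dock face). Going to the lug.

Request:
send_rows(targets=[{"dx": 12, "dy": -3, "dz": 0, "rx": 0, "ry": 0, "rz": -0.093}, {"dx": 25, "dy": -6, "dz": 0, "rx": 0, "ry": 0, "rz": -0.186}, {"dx": 37, "dy": -9, "dz": 0, "rx": 0, "ry": 0, "rz": -0.279}, {"dx": 50, "dy": -11, "dz": 0, "rx": 0, "ry": 0, "rz": -0.372}, {"dx": 62, "dy": -14, "dz": 0, "rx": 0, "ry": 0, "rz": -0.465}, {"dx": 75, "dy": -17, "dz": 0, "rx": 0, "ry": 0, "rz": -0.558}, {"dx": 87, "dy": -20, "dz": 0, "rx": 0, "ry": 0, "rz": -0.651}, {"dx": 99, "dy": -22, "dz": 0, "rx": 0, "ry": 0, "rz": -0.744}], hand=45, squeeze=15)

```text
time: 41.17
tcp_pos: [533.1, -39.1, 140.9]
orientation: [3.141, -0.0, -2.395]
wrist_force: [-0.7, 0.3, 0.3]
gripper_width: 39.6
grasp_force: 0.0
```

Request:
send_rows(targets=[{"dx": 0, "dy": 0, "dz": 0, "rx": 0, "ry": 0, "rz": 0}, {"dx": 0, "dy": 0, "dz": 0, "rx": 0, "ry": 0, "rz": 0}, {"dx": 0, "dy": 0, "dz": 0, "rx": 0, "ry": 0, "rz": 0}, {"dx": 0, "dy": 0, "dz": 0, "rx": 0, "ry": 0, "rz": 0}, {"dx": 0, "dy": 0, "dz": 0, "rx": 0, "ry": 0, "rz": 0}, {"dx": 0, "dy": 0, "dz": 0, "rx": 0, "ry": 0, "rz": 0}, {"dx": 0, "dy": 0, "dz": 0, "rx": 0, "ry": 0, "rz": 0}, {"dx": 0, "dy": 0, "dz": 0, "rx": 0, "ry": 0, "rz": 0}])

```text
time: 41.83
tcp_pos: [534.0, -38.6, 141.1]
orientation: [-3.142, -0.0, -2.4]
wrist_force: [0.0, -0.2, -0.7]
gripper_width: 39.5
grasp_force: 0.0
```

```bash
python3 b.py 534.2 -39.3 90 2.313
```

```text
{'time': np.float64(41.833), 'q': array([-0.141,  0.347,  0.119,  1.975, -0.055,  0.823,  2.32 ]), 'tcp_pos': array([533.993, -38.554, 141.095]), 'orientation': array([-3.142, -0.   , -2.4  ]), 'wrist_force': array([ 0.019, -0.213, -0.651]), 'gripper_width': np.float64(39.505), 'grasp_force': np.float64(0.0)}
shift [ 0.4 -0.7 51.1] ytool [-0.676  0.737 -0.   ]
turn [-0. -0. -0.]
```

Request:
send_rows(targets=[{"dx": 0, "dy": 0, "dz": 8, "rx": 0, "ry": 0, "rz": 0}, {"dx": 0, "dy": 0, "dz": 17, "rx": 0, "ry": 0, "rz": 0}, {"dx": 0, "dy": 0, "dz": 26, "rx": 0, "ry": 0, "rz": 0}, {"dx": 0, "dy": 0, "dz": 35, "rx": 0, "ry": 0, "rz": 0}, {"dx": 0, "dy": 0, "dz": 43, "rx": 0, "ry": 0, "rz": 0}, {"dx": 0, "dy": 0, "dz": 48, "rx": 0, "ry": 0, "rz": 0}, {"dx": 0, "dy": 0, "dz": 50, "rx": 0, "ry": 0, "rz": 0}, {"dx": 0, "dy": 0, "dz": 50, "rx": 0, "ry": 0, "rz": 0}])

```text
time: 42.5
tcp_pos: [533.5, -38.7, 90.4]
orientation: [3.141, -0.001, -2.399]
wrist_force: [-0.1, -0.5, -0.0]
gripper_width: 39.7
grasp_force: 0.0
```

Request:
send_rows(targets=[{"dx": 0, "dy": 0, "dz": 0, "rx": 0, "ry": 0, "rz": 0}, {"dx": 0, "dy": 0, "dz": 0, "rx": 0, "ry": 0, "rz": 0}, {"dx": 0, "dy": 0, "dz": 0, "rx": 0, "ry": 0, "rz": 0}, {"dx": 0, "dy": 0, "dz": 0, "rx": 0, "ry": 0, "rz": 0}, {"dx": 0, "dy": 0, "dz": 0, "rx": 0, "ry": 0, "rz": 0}, {"dx": 0, "dy": 0, "dz": 0, "rx": 0, "ry": 0, "rz": 0}, {"dx": 0, "dy": 0, "dz": 0, "rx": 0, "ry": 0, "rz": 0}, {"dx": 0, "dy": 0, "dz": 0, "rx": 0, "ry": 0, "rz": 0}], hand=0, squeeze=15)

```text
time: 43.17
tcp_pos: [534.2, -38.8, 91.5]
orientation: [-3.141, 0.001, -2.4]
wrist_force: [0.8, -0.3, 2.2]
gripper_width: 12.3
grasp_force: 15.0
```

```bash
python3 arc.py -1.047 16
```

```text
{'time': np.float64(43.167), 'q': array([-0.131,  0.419,  0.109,  2.009, -0.067,  0.716,  2.331]), 'tcp_pos': array([534.232, -38.829,  91.456]), 'orientation': array([-3.141e+00,  1.000e-03, -2.400e+00]), 'wrist_force': array([ 0.819, -0.285,  2.156]), 'gripper_width': np.float64(12.29), 'grasp_force': np.float64(15.0)}
r 86.55639361598598 ang -137.45287572233158
1 [-0.2  5.7 -0. ] rz 0.065
2 [-0.7 11.3 -0. ] rz 0.131
3 [-1.6 16.9 -0. ] rz 0.196
4 [-2.9 22.4 -0. ] rz 0.262
5 [-4.6 27.8 -0. ] rz 0.327
6 [-6.6 33.1 -0. ] rz 0.393
7 [-8.9 38.3 -0. ] rz 0.458
8 [-11.6  43.3  -0. ] rz 0.523
9 [-14.5  48.1  -0. ] rz 0.589
10 [-17.8  52.7  -0. ] rz 0.654
11 [-21.4  57.1  -0. ] rz 0.72
12 [-25.3  61.2  -0. ] rz 0.785
13 [-29.4  65.1  -0. ] rz 0.851
14 [-33.8  68.7  -0. ] rz 0.916
15 [-38.4  72.   -0. ] rz 0.982
16 [-43.2  75.   -0. ] rz 1.047
```

Request:
send_rows(targets=[{"dx": -0.2, "dy": 5.7, "dz": 0, "rx": 0, "ry": 0, "rz": 0.065}, {"dx": -0.7, "dy": 11.3, "dz": 0, "rx": 0, "ry": 0, "rz": 0.131}, {"dx": -1.6, "dy": 16.9, "dz": 0, "rx": 0, "ry": 0, "rz": 0.196}, {"dx": -2.9, "dy": 22.4, "dz": 0, "rx": 0, "ry": 0, "rz": 0.262}, {"dx": -4.6, "dy": 27.8, "dz": 0, "rx": 0, "ry": 0, "rz": 0.327}, {"dx": -6.6, "dy": 33.1, "dz": 0, "rx": 0, "ry": 0, "rz": 0.393}, {"dx": -8.9, "dy": 38.3, "dz": 0, "rx": 0, "ry": 0, "rz": 0.458}, {"dx": -11.6, "dy": 43.3, "dz": 0, "rx": 0, "ry": 0, "rz": 0.523}])

```text
time: 43.83
tcp_pos: [514.3, 0.9, 91.5]
orientation: [-3.141, 0.003, -2.926]
wrist_force: [3.5, -1.6, -1.7]
gripper_width: 11.5
grasp_force: 15.0
```

Request:
send_rows(targets=[{"dx": -0.2, "dy": 5.7, "dz": 0, "rx": 0, "ry": 0, "rz": 0.065}, {"dx": -0.7, "dy": 11.3, "dz": 0, "rx": 0, "ry": 0, "rz": 0.131}, {"dx": -1.6, "dy": 16.9, "dz": 0, "rx": 0, "ry": 0, "rz": 0.196}, {"dx": -2.9, "dy": 22.4, "dz": 0, "rx": 0, "ry": 0, "rz": 0.262}, {"dx": -4.6, "dy": 27.8, "dz": 0, "rx": 0, "ry": 0, "rz": 0.327}, {"dx": -6.6, "dy": 33.1, "dz": 0, "rx": 0, "ry": 0, "rz": 0.393}, {"dx": -8.9, "dy": 38.3, "dz": 0, "rx": 0, "ry": 0, "rz": 0.458}, {"dx": -11.6, "dy": 43.3, "dz": 0, "rx": 0, "ry": 0, "rz": 0.523}])

```text
time: 44.5
tcp_pos: [516.5, 45.4, 91.5]
orientation: [3.142, 0.003, 2.834]
wrist_force: [5.9, -2.8, -2.7]
gripper_width: 11.4
grasp_force: 15.0
```

```bash
python3 arc.py -0.1 2
```

```text
{'time': np.float64(44.5), 'q': array([-0.496,  0.412,  0.355,  2.063, -0.216,  0.699,  1.261]), 'tcp_pos': array([516.496,  45.37 ,  91.498]), 'orientation': array([3.142e+00, 3.000e-03, 2.834e+00]), 'wrist_force': array([ 5.921, -2.76 , -2.701]), 'gripper_width': np.float64(11.402), 'grasp_force': np.float64(14.998)}
r 85.4507977441718 ang 162.51826644158652
1 [-0.1  4.3  0. ] rz 0.05
2 [-0.4  8.5  0. ] rz 0.1
```

Request:
send_rows(targets=[{"dx": 0, "dy": 1, "dz": 0, "rx": 0, "ry": 0, "rz": 0.01}, {"dx": 0, "dy": 2, "dz": 0, "rx": 0, "ry": 0, "rz": 0.02}, {"dx": 0, "dy": 2, "dz": 0, "rx": 0, "ry": 0, "rz": 0.02}, {"dx": 0, "dy": 2, "dz": 0, "rx": 0, "ry": 0, "rz": 0.02}, {"dx": 0, "dy": 2, "dz": 0, "rx": 0, "ry": 0, "rz": 0.02}, {"dx": 0, "dy": 2, "dz": 0, "rx": 0, "ry": 0, "rz": 0.02}, {"dx": 0, "dy": 2, "dz": 0, "rx": 0, "ry": 0, "rz": 0.02}, {"dx": 0, "dy": 2, "dz": 0, "rx": 0, "ry": 0, "rz": 0.02}])

```text
time: 45.17
tcp_pos: [516.9, 46.7, 91.5]
orientation: [-3.141, 0.003, 2.818]
wrist_force: [3.5, -3.4, -0.9]
gripper_width: 12.1
grasp_force: 15.0
```

Request:
send_rows(targets=[{"dx": 0, "dy": 0, "dz": 0, "rx": 0, "ry": 0, "rz": 0}, {"dx": 0, "dy": 0, "dz": 0, "rx": 0, "ry": 0, "rz": 0}, {"dx": 0, "dy": 0, "dz": 0, "rx": 0, "ry": 0, "rz": 0}, {"dx": 0, "dy": 0, "dz": 0, "rx": 0, "ry": 0, "rz": 0}, {"dx": 0, "dy": 0, "dz": -15, "rx": 0, "ry": 0, "rz": 0}, {"dx": 0, "dy": 0, "dz": -40, "rx": 0, "ry": 0, "rz": 0}, {"dx": 0, "dy": 0, "dz": -70, "rx": 0, "ry": 0, "rz": 0}, {"dx": 0, "dy": 0, "dz": -100, "rx": 0, "ry": 0, "rz": 0}], hand=40)

```text
time: 45.83
tcp_pos: [514.7, 47.8, 191.8]
orientation: [-3.14, -0.002, 2.818]
wrist_force: [0.9, -0.9, -0.4]
gripper_width: 35.3
grasp_force: 0.0
```

Request:
send_rows(targets=[{"dx": 15, "dy": 0, "dz": -10, "rx": 0, "ry": 0, "rz": 0}, {"dx": 30, "dy": 0, "dz": -30, "rx": 0, "ry": 0, "rz": 0}, {"dx": 30, "dy": 0, "dz": -50, "rx": 0, "ry": 0, "rz": 0}, {"dx": 30, "dy": 0, "dz": -60, "rx": 0, "ry": 0, "rz": 0}, {"dx": 30, "dy": 0, "dz": -60, "rx": 0, "ry": 0, "rz": 0}, {"dx": 30, "dy": 0, "dz": -60, "rx": 0, "ry": 0, "rz": 0}, {"dx": 30, "dy": 0, "dz": -60, "rx": 0, "ry": 0, "rz": 0}, {"dx": 30, "dy": 0, "dz": -60, "rx": 0, "ry": 0, "rz": 0}])

```text
time: 46.5
tcp_pos: [486.6, 57.1, 249.8]
orientation: [-3.14, -0.002, 2.818]
wrist_force: [-0.8, 0.2, -0.3]
gripper_width: 35.4
grasp_force: 0.0
```

```bash
python3 -c "
from h import *
st()
for c in('scene','top'):
    d=grab(c,c+'14.png');marks(c,['flat_pack','ring_lug','pack1','tray'])
b=cv2.imread('pics/scene14.png')[140:280,130:330];cv2.imwrite('pics/c14.png',cv2.resize(b,None,fx=4,fy=4,interpolation=2))"
```

```text
{'time': np.float64(46.5), 'q': array([-0.618,  0.141,  0.417,  1.975, -0.065,  1.041,  1.076]), 'tcp_pos': array([486.636,  57.076, 249.838]), 'orientation': array([-3.140e+00, -2.000e-03,  2.818e+00]), 'wrist_force': array([-0.825,  0.194, -0.324]), 'gripper_width': np.float64(35.443), 'grasp_force': np.float64(0.0)}
scene flat_pack [629 -17  30] 0.59
scene ring_lug [525 326   1] 0.68
scene ring_lug [613  65  80] 0.19
scene pack1 [402 -40   0] 0.84
scene pack1 [578 327   5] 0.71
scene pack1 [ 575 -192    3] 0.56
scene pack1 [ 652 -311   -1] 0.53
scene tray [524 325   3] 0.76
top flat_pack [631 -20  31] 0.86
top ring_lug [ 348 -118   -3] 0.53
top pack1 [ 650 -311   -3] 0.79
top pack1 [473 324   5] 0.68
top pack1 [407 -44   1] 0.63
top pack1 [570 331   1] 0.55
top tray [524 327  -1] 0.66
```

View pics/c14.png

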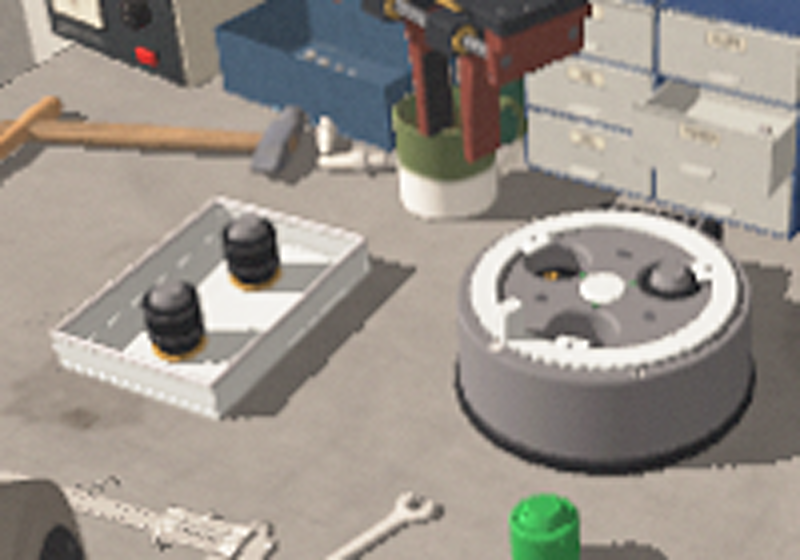

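The lug is at the locked mark (crop (508,320)), with a tab over the latched pack at (672,275). Both charged packs stand in the tray at (250,250) and (173,320), and the gripper is clear.

```bash
python3 -c "
from plant import arm
print(arm.job_done())"
```

```text
the job is handed in; nothing more can be done
None
```

I handed the job in at about 46 s: both charged packs stand in the tray, the flat pack is latched in bay 3, and the ring is turned back to its locked mark. The last picture shows all of this; no verdict was returned.

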